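Uncap a washed housing and turn it over onto its drying peg

TASK

Take the orange cover off the aluminium housing and set it flat in the free pocket of the blue tray, the one with the green card, so that the row of covers is complete. Then lay the housing on its side in the groove of the V-block and let go, take it again another way, and set it upside down over the free green drying peg, mouth down with its rim fully down on the stand's base. Set things down gently rather than letting them drop, and leave the finished housing and the two covers already in the tray where they are.

Things in the scene. Friction and masses are not known exactly. Their poses are not given: they have to be found in the camera images.
- housing: machined aluminium housing: a plain round cup, outside diameter 56, wall 5 (bore 46), 90 tall, bottom 6 thick, about 250 g. At the start it stands mouth up on the bench with the cover in its mouth. Origin: centre of the closed bottom's outside; z points to the open mouth
- housing_mouth (a point): centre of that housing's open rim, 90 from its origin; same axes
- cap: the cover to take off: flat-flanged orange plastic cover: spigot of diameter 40 x 10 below, flange of diameter 64 x 6, on top a round knob of diameter 28 x 30 (46 tall in all, 50 g). Origin: centre of the spigot's underside, z up through the knob. At the start its spigot sits in the housing's mouth and its flange on the rim
- tray: shallow blue tray fixed to the bench, 90 (its x) by 250 (its y) by 20 high, wall and floor 4; two dividers make a row of three pockets, centres at y = -81, 0 and +81, each about 80 square inside. Origin: centre of its underside, z up
- card: flat green round card, diameter 60 x 1, on the floor of the tray's one free pocket, in its middle; which pocket differs. Origin: centre of its underside, at the height of the tray's floor
- cap_b: a cover already stored in the tray, not to be moved: flat-flanged orange plastic cover: spigot of diameter 40 x 10 below, flange of diameter 64 x 6, on top a round knob of diameter 28 x 30 (46 tall in all, 50 g). Origin: centre of the spigot's underside, z up through the knob
- cap_c: another cover already stored in the tray, not to be moved: the same shape as cap_b
- vblock_axis (a point): where the housing's axis passes when it lies in the V-block, 71 above the bench; y along the groove, z up. The V-block is fixed: blue sides, bare steel V, 54 wide (x) and 100 long (y), the groove's edges 55 above the bench, open at both ends and narrower than the housing so that fingers pass on either side. The mouth may point either way
- stand: the free drying stand fixed to the bench: round dark steel base of diameter 92 x 12 with a green upright peg in its centre, diameter 24, its tapered tip 82 above the bench. Origin: centre of the base's underside, z up
- stand_seat (a point): centre of the top of the free stand's base, 12 above the bench, where the rim of the inverted housing comes to rest
- stand_full: the occupied drying stand fixed to the bench: round dark steel base of diameter 92 x 12 with a green upright peg in its centre, diameter 24, its tapered tip 82 above the bench. Origin: centre of the base's underside, z up
- housing_done: a finished housing of the same kind, already upside down on the occupied stand, not to be moved. Origin: centre of its closed end (now on top, 102 above the bench); z towards its mouth, now down

How it is judged:
On the way, in this order (a step that is already met when the one before it is completed fails the run):
1. the cover stands flat in the free pocket and is let go (horizontal distance between cap and card below 0.015 m and z of cap in the frame of card below 0.005 m and angle between cap's own z axis and vertical below 0.1 rad and contact force between the fingers and cap below 0.1 N), for 0.2 s.
2. the housing lies on its side along the V-block's groove and is let go (angle between housing's own z axis and vertical between 1.42 and 1.72 rad and angle between the z axis of housing and the y axis of vblock_axis, either way round below 0.2 rad and x of housing in the frame of vblock_axis between -0.012 and 0.012 m and z of housing in the frame of vblock_axis below 0.012 m and distance between housing and vblock_axis below 0.085 m and contact force between the fingers and housing below 0.1 N and linear speed of housing below 0.03 m/s), for 0.2 s.
At the end, for the whole second after the job is handed in: The housing is upside down over the free peg: its rim within 5 mm of the stand's base, mouth within 16 mm and closed end within 18 mm of the peg's axis, within 0.09 rad of upright; the cover stands flat (0.1 rad) within 15 mm of the free pocket's middle, within 5 mm of its floor; both at rest (horizontal distance between cap and card below 0.015 m and z of cap in the frame of card below 0.005 m and angle between cap's own z axis and vertical below 0.1 rad and z of housing_mouth in the frame of stand_seat below 0.005 m and horizontal distance between housing_mouth and stand_seat below 0.016 m and horizontal distance between housing and stand_seat below 0.018 m and angle between housing's own z axis and vertical above 3.05 rad and linear speed of each of cap, housing below 0.02 m/s); the robot touches nothing.
It fails at once if the finished housing is moved by more than 15 mm (distance of housing_done from where it was at the start of the episode above 0.015 m).
It fails at once if a stored cover is moved by more than 15 mm (distance of any of cap_b, cap_c from where it was at the start of the episode above 0.015 m).
It fails at once if the housing or the cover is dropped: falls free of the fingers faster than 0.7 m/s (some 25 mm) ((linear speed of housing above 0.7 m/s and contact force between the fingers and housing below 0.1 N) or (linear speed of cap above 0.7 m/s and contact force between the fingers and cap below 0.1 N)).
It also fails if it takes over 72 s, if anything falls off the work surface, if the arm or the gripper's body presses on something with over 40 N, if the wrist force passes 120 N, or if a joint passes its speed limit or range.

ROBOT

A 7-joint arm with a two-finger parallel gripper is mounted at the origin on the work surface. World frame = base frame: x ahead of the robot, y to its left, z up, the work surface at z = 0. Lengths are in m, angles in rad, forces in N, time in s.
With the tool pointing down it reaches from about 0.425 to 0.925 m from the base axis. Payload 6.8 kg.
Tool frame: the origin (TCP) lies midway between the tips of the shut fingers; the grasp point (between the pads) lies 19 mm behind it (r.grip_depth is the distance from the TCP to the grasp point, in m); z points along the fingers, y is the line along which they close (so a half turn about z gives the same grasp; the last joint's range is limited). The gripper opens to 85 mm and grips with 20 to 120 N. Pads are 22 mm wide; open, the fingers measure 114 mm over their backs; the gripper's body (76 mm by 85 mm) begins 54 mm behind the grasp point. The pads swing forward as they close: fully open they stand 13 mm farther back than shut.
Start: joints at [-1.273, 0.477, 0.022, 1.555, -0.011, 1.109, -0.083], TCP at [0.266, 0.62, 0.231] pointing down, gripper open.
Joint ranges: [-2.96, 2.96], [-0.34, 2.1], [-1.41, 1.46], [0.24, 2.44], [-1.37, 4.51], [0.17, 1.92], [-2.96, 2.96]. Speed limits (rad/s): [2.39, 2.39, 3.14, 3.14, 3.14, 3.14, 3.14].

INTERFACE

Orientations are given as a rotation vector (axis times angle).
In Python, from bench import telemetry, grab_frame, calibration, order, silhouettes, r gives the robot as it stands.
- The arm moves only by the tool apply_moves, never from a script. Its argument "moves" is a list of rows, each a list of 7 numbers: the turn, a rotation vector about the tool's x, y, z scaled (see below), then the shift along the tool's x, y, z scaled (see below), then the opening, from -1 (shut) to 1 (fully open). A call has exactly 8 rows; each row shifts and turns the commanded pose from where the row before left it, along the tool's axes as they then stand; what a row does not reach is not made up. The controller multiplies each number of a shift by 1000 mm and each number of a turn by 6 degrees. A row lasts 1/12 s, in which the tool goes at most 41.7 mm and 7.16 degrees, less where a joint would pass 70% of its speed; a pose out of reach is approached as far as the arm can. A call with a number of a shift or a turn outside -1 to 1 is refused whole. A call with a gripper value outside its range is refused whole. The fingers move at their own pace and stop on an object; "grip_force" is the grip in N (left out, the last holds). Time passes only in rows, so rows that do not move let the fingers close, or fill a call up. It gives the time, the measured TCP pose, the force, the opening and the grip force at its end, in the units of the state.
- telemetry.get_obs(): the state, without advancing time (a new reading comes with each control period).
- grab_frame(name): name is "scene" or "top" or "wrist"; returns the picture (384x512x3 uint8, blue, green, red); there is no depth.
- calibration(name): a dict with "fx", "fy", "cx", "cy" (pixels), "k1" (the pictures are not rectified: a ray, as slopes to the right and down, at radius r is drawn at 1 + k1 r^2 times it, then the intrinsics apply), "world_from_camera" (4x4, takes a point from camera to world coordinates); the wrist camera has in their place "mount" (4x4, takes a point from camera to tool coordinates, whose origin is the TCP and whose axes are the flange's). Camera axes: x right, y down, z forward; pixel columns grow to the right and rows downward; lengths in m; the calibration is good to about 2 mm. A picture is of the moment at which its call begins: read the wrist's pose just before it. calibration takes no time and is no camera call.
- order.hand_in(): hands the job in; it is judged then, once.
Trained networks look in the newest picture that a camera, given by its name, has taken for a name from the list of things; names that differ only in an ending like _2 or _b are one class to them, and where a whole thing is asked for, a point or a joint stands for the part that bears it (a point fixed in the world has none). Each returns a list of dicts, best first, with "p" (0 to 1); they miss things now and then, are a little off and sometimes report something else, mostly with a low value. They report only what shows in the picture. A call takes as long as a camera call.
- silhouettes(thing, camera): "mask" (384x512 bool, what is visible of it) and "extent" ([centre column, centre row, width, height] in pixels, round what is visible of it).
The state is a dict: "clock": time; "joints": joint angles; "qvel": joint speeds; "tau": joint torques, N m; "tcp_pos": TCP position; "orientation": TCP orientation; "contact_force": force on the tool from outside, world axes, zero at the start; "moment": the same for the moment, N m; "grip_width": finger opening in m; "gripper_force": force on a finger pad.
Only numpy, scipy, OpenCV 4.12 (cv2) and the standard library are available. Lean on these libraries where they do the work, as an engineer would, in place of code of your own. Each camera call takes 0.05 s, during which the arm holds its last target. There are 200 camera calls.

## Working session

There is one attempt and no reset: what is moved stays moved. The work goes in short steps, Python scripts to look and compute and a tool call to move; the robot and the scene stay as the last step left them, time stands still between calls to the robot, and variables do not carry over. Pictures are saved under pics/ and viewed, at most 10 in all, crops included, and the job is handed in when it is done.

Besides the shell and the picture viewer there is one more tool, called after "Emit:" as name(argument=value, ...) on one line, values as JSON. apply_moves: Moves the arm, as the interface text tells. Its arguments: {"type":"object","properties":{"moves":{"type":"array"},"grip_force":{"type":"number"}},"required":["moves"]}

```bash
ls; mkdir -p pics
python3 - <<'E'
from bench import telemetry, grab_frame, calibration, order, silhouettes, r
import cv2,numpy as np
print(telemetry.get_obs())
a=grab_frame("scene");b=grab_frame("top");
cv2.imwrite("pics/a.png",np.vstack([a,b])[:, :] if 0 else cv2.resize(np.hstack([a,b]),(800,300)))
cv2.imwrite("pics/top.png",b);cv2.imwrite("pics/scene.png",a)
for c in("scene","top","wrist"):print(c,calibration(c))
for c in("scene","top"):
  for n in("housing","cap","tray","card","stand","vblock_axis","housing_done"):
    for d in silhouettes(n,c):print(c,n,round(d["p"],2),np.round(d["extent"],1),d["mask"].sum())
E
```

```text
pics
{'clock': 0.0, 'joints': array([-1.27305533,  0.47781589,  0.02232313,  1.55645901, -0.01148758,
        1.10926544, -0.08309923]), 'qvel': array([-0.00109678, -0.00040187,  0.00085248, -0.00073484, -0.00169199,
        0.00110969,  0.00067075]), 'tau': array([-1.36814703e-05, -5.96448290e+01,  1.60756577e+00, -2.81196839e+01,
        1.23274143e-02,  9.52168659e-03,  7.80283624e-07]), 'tcp_pos': array([0.26625987, 0.61962797, 0.2303116 ]), 'orientation': array([-6.33015587e-01, -3.07692171e+00,  2.83533234e-03]), 'contact_force': array([0.42486293, 0.32276748, 0.5263533 ]), 'moment': array([ 0.01549732, -0.03062947, -0.02338896]), 'gripper_force': 0.0, 'grip_width': 0.0854641542192843}
scene {'fx': 459.26323609347355, 'fy': 459.26323609347355, 'cx': 251.46038392228093, 'cy': 188.60276097577236, 'k1': -0.16742237251137057, 'world_from_camera': array([[ 0.22785014,  0.68992018, -0.6870913 ,  1.19011812],
       [ 0.97363152, -0.15329983,  0.16894033, -0.15933616],
       [ 0.01122436, -0.70746682, -0.70665742,  0.74033926],
       [ 0.        ,  0.        ,  0.        ,  1.      
[... 1341 characters left out ...]
1.4 157.8  37.5  37.5] 976
scene stand 0.73 [233.3 246.8  28.8  25.4] 576
scene stand 0.49 [368.4 220.   48.   34.2] 681
scene vblock_axis 0.93 [255.1 178.9  42.3  41.3] 1457
scene housing_done 0.64 [376.8 203.5  31.2  47. ] 1169
top cap 0.77 [344.5 137.1  31.3  31.2] 601
top cap 0.66 [310.5 141.6  32.4  24.1] 642
top cap 0.59 [395.6 220.2  36.   32.4] 833
top tray 0.81 [310.5 143.6 120.6  63. ] 3045
top card 0.74 [275.4 151.8  29.9  26.1] 549
top stand 0.82 [145.3 254.3  46.2  41.7] 1490
top vblock_axis 0.67 [245.2 230.8  53.9  44.2] 1421
top vblock_axis 0.47 [377.4 226.9  22.3  28.4] 321
top housing_done 0.73 [135.9 163.9  34.9  35.5] 967
top housing_done 0.68 [274.4 150.8  27.5  22.1] 544
```

View pics/top.png

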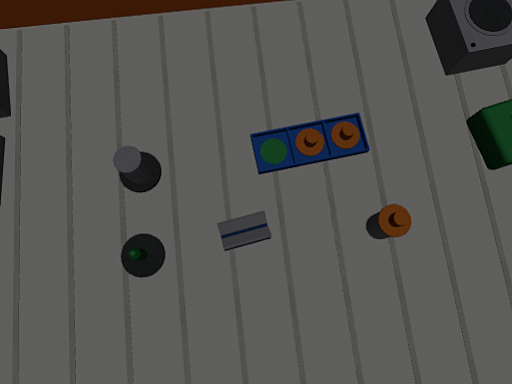

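View pics/scene.png

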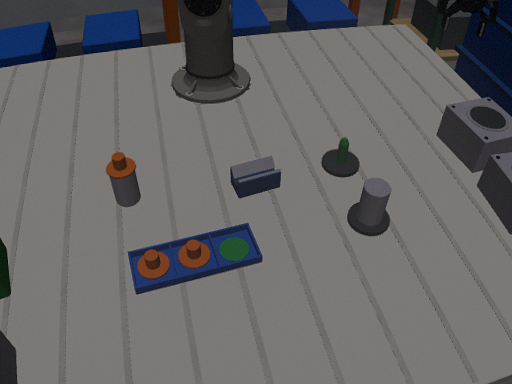

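```bash
cat > h.py <<'E'
from bench import telemetry, grab_frame, calibration, order, silhouettes, r
import cv2,numpy as np
from scipy.optimize import minimize
from scipy.spatial.transform import Rotation as R
def campose(c,obs=None):
    k=calibration(c)
    if c!="wrist": return k,k["world_from_camera"]
    T=np.eye(4);T[:3,:3]=R.from_rotvec(obs["orientation"]).as_matrix();T[:3,3]=obs["tcp_pos"]
    return k,T@k["mount"]
def proj(P,k,T):
    q=(np.asarray(P)-T[:3,3])@T[:3,:3]; s=q[:,:2]/q[:,2:]
    s=s*(1+k["k1"]*(s**2).sum(1,keepdims=True))
    return s*[k["fx"],k["fy"]]+[k["cx"],k["cy"]]
def ray(px,k,T,z):
    s0=(np.array(px)-[k["cx"],k["cy"]])/[k["fx"],k["fy"]]; s=s0.copy()
    for _ in range(20): s=s0/(1+k["k1"]*(s@s))
    d=T[:3,:3]@np.r_[s,1]; return T[:3,3]+d*(z-T[2,3])/d[2]
t=np.linspace(0,2*np.pi,40,endpoint=False)
def cyl(d,z0,z1): return np.vstack([np.c_[d/2*np.cos(t),d/2*np.sin(t),0*t+z] for z in(z0,z1)])/1000
CAP=[cyl(64,10,16),cyl(28,16,46)]
CARD=[cyl(60,1,1)]
STAND=[cyl(92,0,12),np.vstack([cyl(24,12,74),cyl(10,82,82)])]
def prism(xz): return np.array([[x,y,z] for x,z in xz for y in(-50,50)])/1000
VB=[prism([(-27,0),(-27,55),(-23.6,55),(0,31.4),(0,0)]),prism([(27,0),(27,55),(23.6,55),(0,31.4),(0,0)])]
HOUS=[cyl(56,0,90)]
TRAY=[np.array([[x,y,z] for x in(-45,45) for y in(-125,125) for z in(0,20)])/1000]
S=4
def render(shape,p,k,T):
    M=R.from_euler("z",p[3]).as_matrix() if len(p)>3 else np.eye(3)
    m=np.zeros((384*S,512*S),np.uint8)
    for c in shape:
        u=(proj(c@M.T+p[:3],k,T)+.5)*S-.5
        cv2.fillConvexPoly(m,np.round(cv2.convexHull(u.astype(np.float32))*16).astype(np.int32),1,shift=4)
    return m>0
def fit(shape,views,p0,step):
    """views: list of (mask,k,T)"""
    ms=[(cv2.resize(m.astype(np.float32),None,fx=S,fy=S,interpolation=cv2.INTER_LINEAR)>.5,k,T) for m,k,T in views]
    def f(p):
        return sum(1-(a:=render(shape,p,k,T),(a&m).sum()/(a|m).sum())[1] for m,k,T in ms)/len(ms)
    p0=np.array(p0,float);sx=np.vstack([p0]+[p0+np.eye(len(p0))[i]*step[i] for i in range(len(p0))])
    o=minimize(f,p0,method="Nelder-Mead",options=dict(initial_simplex=sx,xatol=1e-4,fatol=1e-4,maxiter=200))
    return o.x,o.fun
def near(name,c,px,rad=40):
    L=[d for d in silhouettes(name,c) if np.hypot(*(np.array(d["extent"][:2])-px))<rad]
    return L[0]["mask"] if L else None
E
cat > m1.py <<'E'
from h import *
im={c:grab_frame(c) for c in("top","scene")}
K={c:campose(c) for c in im}
def comp(c,lo,hi,px):
    b=cv2.inRange(cv2.cvtColor(im[c],cv2.COLOR_BGR2HSV),lo,hi)
    n,l,s,ce=cv2.connectedComponentsWithStats(b)
    i=1+np.argmin(np.hypot(*(ce[1:]-px).T)+1000*(s[1:,4]<80)); return l==i
O=((5,110,50),(20,255,255))
for nm,pt,ps in(("cap",(395,220),(121,165)),("capB",(310,142),(194,254)),("capC",(346,135),(152,263))):
    V=[(comp("top",*O,pt),*K["top"]),(comp("scene",*O,ps),*K["scene"])]
    p0=ray(pt,*K["top"],.11 if nm=="cap" else .03); p0[2]=.08 if nm=="cap" else .004
    print(nm,[v[0].sum() for v in V],*map(np.round,fit(CAP,V,p0,[.01,.01,.01]),(4,3)),[np.round(fit(CAP,[v],p0,[.01,.01,.0001])[0],4) for v in V])
for nm,sh,pt,ps,h in(("card",CARD,(275,151),(234,249),0.004),("stand",STAND,(145,254),(341,158),0),("vblock_axis",VB,(245,231),(255,179),0),("tray",TRAY,(310,143),(194,258),0)):
    V=[(near(nm,"top",pt,15),*K["top"]),(near(nm,"scene",ps,15),*K["scene"])]
    p0=ray(pt,*K["top"],{"stand":.02,"vblock_axis":.05}.get(nm,h));p0[2]=h
    st=[.01,.01,.01]
    if len(sh[0])<40:p0=np.r_[p0,-.15 if nm=="vblock_axis" else .1];st+=[.15]
    if nm=="vblock_axis":p0[3]+=np.pi/2   # groove roughly along image x = world y -> see fit
    best=min((fit(sh,V,np.r_[p0[:3],a] if len(p0)>3 else p0,st) for a in ((-.3,0,.3) if len(p0)>3 else (0,))),key=lambda o:o[1])
    print(nm,np.round(best[0],4),round(best[1],3))
V=near("housing_done","top",(136,164),15)
p0=ray((128,158),*K["top"],.1);print("done top approx",p0)
E
python3 m1.py
```

```text
cap [np.int64(771), np.int64(548)] [ 0.4403 -0.2606  0.0807] 0.138 [array([ 0.4408, -0.2619,  0.0801]), array([ 0.4376, -0.2606,  0.08  ])]
capB [np.int64(544), np.int64(673)] [ 0.6406 -0.1384  0.0032] 0.151 [array([ 0.6414, -0.1394,  0.004 ]), array([ 0.638 , -0.1378,  0.0041])]
capC [np.int64(525), np.int64(697)] [ 0.6478 -0.2189  0.0032] 0.163 [array([ 0.6495, -0.2199,  0.004 ]), array([ 0.6462, -0.2178,  0.004 ])]
card [ 0.6346 -0.0583  0.0054] 0.077
stand [0.4374 0.2431 0.0023] 0.079Traceback (most recent call last):
  File "m1.py", line 19, in <module>
    best=min((fit(sh,V,np.r_[p0[:3],a] if len(p0)>3 else p0,st) for a in ((-.3,0,.3) if len(p0)>3 else (0,))),key=lambda o:o[1])
  File "m1.py", line 19, in <genexpr>
    best=min((fit(sh,V,np.r_[p0[:3],a] if len(p0)>3 else p0,st) for a in ((-.3,0,.3) if len(p0)>3 else (0,))),key=lambda o:o[1])
              ~~~^^^^^^^^^^^^^^^^^^^^^^^^^^^^^^^^^^^^^^^^^^^^^^
  File "h.py", line 37, in fit
    ms=[(cv2.resize(m.astype(np.float32),None,fx=S,fy=S,interpolation=cv2.INTER_LINEAR)>.5,k,T) for m,k,T in views]
                    ^^^^^^^^
AttributeError: 'NoneType' object has no attribute 'astype'
```

```bash
cat > kin.py <<'E'
import numpy as np
from scipy.spatial.transform import Rotation as R
from scipy.optimize import least_squares
J=[((0,0,.267),0),((0,0,0),-1),((0,-.293,0),1),((.0525,0,0),1),((.0775,-.3425,0),1),((0,0,0),1),((.076,.097,0),-1)]
lo=np.array([-2.96,-.34,-1.41,.24,-1.37,.17,-2.96]);hi=np.array([2.96,2.1,1.46,2.44,4.51,1.92,2.96])
BASE=0.;TOOL=.172
def fk(q,allp=False):
    M=R.from_euler("z",BASE).as_matrix();p=np.zeros(3);P=[]
    for (o,s),a in zip(J,q):
        p=p+M@np.array(o);M=M@R.from_euler("x",s*np.pi/2).as_matrix()@R.from_euler("z",a).as_matrix();P.append(p)
    p=p+M@[0,0,TOOL]
    return (p,M,P) if allp else (p,M)
E
python3 - <<'E'
from h import *
from kin import *
print([a for a in dir(r) if a[0]!="_"]); 
o=telemetry.get_obs();p,M=fk(o["joints"]);print(p,R.from_matrix(M).as_rotvec(),o["tcp_pos"],o["orientation"], np.hypot(*p[:2]),np.hypot(*o["tcp_pos"][:2]), np.arctan2(p[1],p[0])-np.arctan2(o["tcp_pos"][1],o["tcp_pos"][0]))
for a in("r","grip_depth"):print(getattr(r,a,None))
im=grab_frame("top");grab_frame("scene")
for _ in range(2):
  V=[]
  for c,px in(("top",(245,231)),("scene",(255,179))):
    for n in("vblock_axis","vblock"):
      try:m=near(n,c,px,15)
      except Exception as e:m=None
      if m is not None:V.append((m,*campose(c)));print(c,m.sum());break
  if len(V)==2:break
  grab_frame("top");grab_frame("scene")
p0=ray((245,231),*campose("top"),.05);p0[2]=0
for a in(-.3,0,.3):
  x,f=fit(VB,V,np.r_[p0,a],[.01,.01,.01,.15]);print(np.round(x,4),f)
E
```

```text
['Unreachable', 'grip_depth']
[ 0.18237024 -0.55824963  0.13840788] [-2.60761582  1.71721536  0.03767799] [0.26642539 0.62018998 0.23129284] [-6.33013703e-01 -3.07712216e+00  4.85801151e-05] 0.5872831943718533 0.6749948878243457 -2.420090742191066
None
0.0187
top 1405
scene 1501
[0.4615 0.027  0.0008 0.167 ] 0.05811711535383951
[0.4614 0.0271 0.0006 0.1681] 0.05842965606345418
[0.4615 0.0271 0.0008 0.1699] 0.05784890984305774
```

```bash
cat >> h.py <<'E'
def rot(z,y):
    """tool matrix from z axis and (approx) y axis"""
    z=np.array(z,float);z/=np.linalg.norm(z);y=np.array(y,float);y-=z*(y@z);y/=np.linalg.norm(y)
    return np.c_[np.cross(y,z),y,z]
def cur():
    o=telemetry.get_obs();return o["tcp_pos"],R.from_rotvec(o["orientation"]).as_matrix(),o
def plan(legs,start=None,nd=3):
    """legs: (pos,M or None,rows). constant turn per leg, straight line; rounded"""
    p,M=start if start else cur()[:2]
    for pos,M1,n in legs:
        M1=M if M1 is None else M1;pos=p if pos is None else np.array(pos)
        w=np.round(np.degrees(R.from_matrix(M.T@M1).as_rotvec())/6/n,nd)
        print("-> %s rows %d turn %s maxstep %.1f mm"%(np.round(pos,3),n,w,1000*np.linalg.norm(pos-p)/n))
        last=None;tp=p
        for i in range(n):
            s=np.round(M.T@((pos-p)/(n-i)),nd);p=p+M@s;M=M@R.from_rotvec(np.radians(6*w)).as_matrix()
            print("  ",*["%g"%v for v in np.r_[w,s]]) if last is None or any(w) else (print("   s",s) if np.any(s!=last) else None)
            last=s
    print("end",np.round(p,4));return p,M
E
python3 - <<'E'
from h import *
a=np.radians(5.1)
plan([((.56,.15,.25),None,16),((.4403,-.2606,.19),rot((0,0,-1),(np.cos(a),np.sin(a),0)),16)])
E
```

```text
-> [0.56 0.15 0.25] rows 16 turn [0. 0. 0.] maxstep 34.7 mm
   0 0 0 -0.028 -0.02 -0.001
   s [-0.029 -0.02  -0.001]
   s [-0.028 -0.02  -0.001]
   s [-0.029 -0.02  -0.001]
   s [-0.028 -0.02  -0.001]
   s [-0.029 -0.02  -0.001]
   s [-0.028 -0.02  -0.001]
   s [-0.029 -0.02  -0.001]
   s [-0.028 -0.019 -0.001]
   s [-0.029 -0.02  -0.001]
   s [-0.028 -0.019 -0.002]
   s [-0.029 -0.02  -0.001]
   s [-0.028 -0.019 -0.002]
   s [-0.029 -0.02  -0.001]
   s [-0.028 -0.019 -0.002]
-> [ 0.44  -0.261  0.19 ] rows 16 turn [ 0.    -0.     0.642] maxstep 27.0 mm
   0 -0 0.642 -0.003 -0.027 0.004
   0 -0 0.642 -0.005 -0.026 0.004
   0 -0 0.642 -0.007 -0.026 0.004
   0 -0 0.642 -0.009 -0.025 0.004
   0 -0 0.642 -0.01 -0.025 0.004
   0 -0 0.642 -0.012 -0.024 0.004
   0 -0 0.642 -0.013 -0.023 0.004
   0 -0 0.642 -0.015 -0.022 0.004
   0 -0 0.642 -0.016 -0.021 0.004
   0 -0 0.642 -0.018 -0.02 0.003
   0 -0 0.642 -0.019 -0.019 0.004
   0 -0 0.642 -0.02 -0.017 0.003
   0 -0 0.642 -0.022 -0.016 0.004
   0 -0 0.642 -0.022 -0.015 0.003
   0 -0 0.642 -0.024 -0.013 0.004
   0 -0 0.642 -0.024 -0.011 0.003
end [ 0.4403 -0.2606  0.1903]
```

Emit:
apply_moves(moves=[[0,0,0,-0.0285,-0.0197,-0.0012,1],[0,0,0,-0.0285,-0.0197,-0.0012,1],[0,0,0,-0.0285,-0.0197,-0.0012,1],[0,0,0,-0.0285,-0.0197,-0.0012,1],[0,0,0,-0.0285,-0.0197,-0.0012,1],[0,0,0,-0.0285,-0.0197,-0.0012,1],[0,0,0,-0.0285,-0.0197,-0.0012,1],[0,0,0,-0.0285,-0.0197,-0.0012,1]], grip_force=40)

```text
clock: 2.07
tcp_pos: [0.4145, 0.3839, 0.2412]
orientation: [0.633, 3.077, 0.001]
contact_force: [0.6, 0.6, -0.2]
grip_width: 0.0857
gripper_force: 0.0
```

Run:
```python
from h import *
o=telemetry.get_obs();print(o["joints"],o["tcp_pos"],o["orientation"])
```

```text
[-0.93798342  0.2857129   0.09855042  1.81827387 -0.03226201  1.03861522
  0.33801289] [0.41445781 0.38388825 0.24121623] [6.32928760e-01 3.07696077e+00 7.72454414e-04]
```

Emit:
apply_moves(moves=[[0,0,0,-0.0285,-0.0197,-0.0012,1],[0,0,0,-0.0285,-0.0197,-0.0012,1],[0,0,0,-0.0285,-0.0197,-0.0012,1],[0,0,0,-0.0285,-0.0197,-0.0012,1],[0,0,0,-0.0285,-0.0197,-0.0012,1],[0,0,0,-0.0285,-0.0197,-0.0012,1],[0,0,0,-0.0285,-0.0197,-0.0012,1],[0,0,0,-0.0285,-0.0197,-0.0012,1]])

```text
clock: 2.73
tcp_pos: [0.5617, 0.1491, 0.2508]
orientation: [0.633, 3.077, 0.001]
contact_force: [0.0, 0.3, -0.6]
grip_width: 0.0849
gripper_force: 0.0
```

Emit:
apply_moves(moves=[[0,0,0.642,-0.003,-0.027,0.004,1],[0,0,0.642,-0.005,-0.026,0.004,1],[0,0,0.642,-0.007,-0.026,0.004,1],[0,0,0.642,-0.009,-0.025,0.004,1],[0,0,0.642,-0.01,-0.025,0.004,1],[0,0,0.642,-0.012,-0.024,0.004,1],[0,0,0.642,-0.013,-0.023,0.004,1],[0,0,0.642,-0.015,-0.022,0.004,1]])

```text
clock: 3.4
tcp_pos: [0.5008, -0.056, 0.2186]
orientation: [1.432, 2.796, 0.001]
contact_force: [0.8, -0.1, 0.0]
grip_width: 0.0853
gripper_force: 0.0
```

Emit:
apply_moves(moves=[[0,0,0.642,-0.016,-0.021,0.004,1],[0,0,0.642,-0.018,-0.02,0.003,1],[0,0,0.642,-0.019,-0.019,0.004,1],[0,0,0.642,-0.02,-0.017,0.003,1],[0,0,0.642,-0.022,-0.016,0.004,1],[0,0,0.642,-0.022,-0.015,0.003,1],[0,0,0.642,-0.024,-0.013,0.004,1],[0,0,0.642,-0.024,-0.011,0.003,1]])

```text
clock: 4.07
tcp_pos: [0.441, -0.2615, 0.1905]
orientation: [2.124, 2.315, 0.001]
contact_force: [0.8, -0.6, 0.1]
grip_width: 0.0854
gripper_force: 0.0
```

Run:
```python
from h import *
p,M,o=cur();print(o["joints"],p,o["orientation"],M[:,1])
a=np.radians(5.1);G=rot((0,0,-1),(np.cos(a),np.sin(a),0))
grab_frame("wrist");k,T=campose("wrist",o)
import cv2
w=grab_frame("wrist");cv2.imwrite("pics/w1.png",w)
b=cv2.inRange(cv2.cvtColor(w,cv2.COLOR_BGR2HSV),(5,110,50),(20,255,255))>0
P=[.4403,-.2606,.0807]
print(b.sum(),render(CAP,P,k,T).sum()/16, fit(CAP,[(b,k,T)],P,[.005,.005,.005]),proj([[.4403,-.2606,.1267]],k,T))
plan([((.4403,-.2606,.099),G,8)])
```

```text
[-0.09129965  0.28924849  0.60844842  2.01348746 -0.21022517  0.89897369
  0.71545494] [ 0.44102296 -0.26147915  0.19053189] [2.12350252e+00 2.31468619e+00 6.43537611e-04] [9.96295458e-01 8.59943391e-02 5.78339511e-04]
11625 5179.0 (array([ 0.44244275, -0.25829276,  0.07457605]), np.float64(0.5781665178595297)) [[251.08430061 201.51726088]]
-> [ 0.44  -0.261  0.099] rows 8 turn [-0.001  0.003 -0.01 ] maxstep 11.5 mm
   -0.001 0.003 -0.01 0.001 0 0.011
   -0.001 0.003 -0.01 0 0 0.012
   -0.001 0.003 -0.01 0.001 0 0.011
   -0.001 0.003 -0.01 0 0 0.012
   -0.001 0.003 -0.01 0.001 0 0.011
   -0.001 0.003 -0.01 0 0 0.012
   -0.001 0.003 -0.01 0 0.001 0.011
   -0.001 0.003 -0.01 0.001 0 0.012
end [ 0.4401 -0.2606  0.0986]
```

Run:
```python
from h import *
p,M,o=cur();k,T=campose("wrist",o);w=grab_frame("wrist")
P=[.4403,-.2606,.0807]
for d in silhouettes("cap","wrist"):print(d["p"],d["extent"],d["mask"].sum())
m=silhouettes("cap","wrist")
if m:
  print(fit(CAP,[(m[0]["mask"],k,T)],P,[.005,.005,.005]))
e=cv2.morphologyEx(render(CAP,P,k,T).astype(np.uint8),cv2.MORPH_GRADIENT,np.ones((3,3)))
w=cv2.resize(w,(800,600));w[cv2.resize(e,(800,600),interpolation=cv2.INTER_NEAREST)>0]=(255,0,255)
cv2.imwrite("pics/w1.png",w)
```

```text
0.96 [478.4, 50.0, 67.1, 70.9] 3809
0.84 [465.1, 136.4, 69.2, 63.2] 3129
0.69 [253.3, 180.7, 82.6, 74.0] 4906
(array([ 0.4403, -0.2606,  0.0807]), np.float64(1.0))
```

View pics/w1.png

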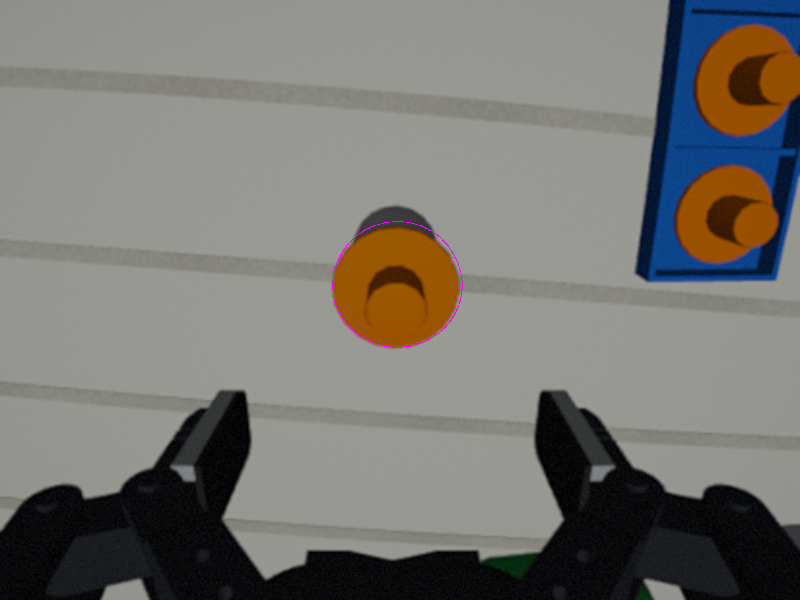

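Emit:
apply_moves(moves=[[0,0,0,0,0,0.012,1],[0,0,0,0,0,0.012,1],[0,0,0,0,0,0.012,1],[0,0,0,0,0,0.012,1],[0,0,0,0,0,0.012,1],[0,0,0,0,0,0.012,1],[0,0,0,0,0,0.012,0.2],[0,0,0,0,0,0.007,-0.2]], grip_force=40)

```text
clock: 4.98
tcp_pos: [0.4417, -0.2588, 0.0983]
orientation: [-2.116, -2.32, -0.0]
contact_force: [0.4, -0.0, 0.6]
grip_width: 0.0645
gripper_force: 0.0
```

Emit:
apply_moves(moves=[[0,0,0,0,0,0,-0.7],[0,0,0,0,0,0,-1],[0,0,0,0,0,0,-1],[0,0,0,0,0,0,-1],[0,0,0,0,0,0,-1],[0,0,0,0,0,0,-1],[0,0,0,0,0,0,-1],[0,0,0,0,0,0,-1]])

```text
clock: 5.65
tcp_pos: [0.442, -0.2605, 0.1]
orientation: [2.119, 2.318, 0.001]
contact_force: [-1.6, 1.1, 5.0]
grip_width: 0.0269
gripper_force: 39.8
```

Run:
```python
from h import *
p,M,o=cur();print(o["joints"],p,o["grip_width"],o["gripper_force"],o["contact_force"])
g=p+np.array([0,0,.08]); d=p[2]-.0807
c=np.array([.6346,-.0583])
plan([(g,None,4),((*c,.12),None,12)])
print("release tcp z",d+.0055)
```

```text
[-0.0137683   0.43183059  0.53085258  2.08235969 -0.33255719  0.70752379
  0.82173787] [ 0.44195843 -0.26046286  0.09997399] 0.02685110748000021 39.79276478290558 [-1.60887666  1.11661404  5.00982324]
-> [ 0.442 -0.26   0.18 ] rows 4 turn [0. 0. 0.] maxstep 20.0 mm
   0 0 0 -0 0 -0.02
-> [ 0.635 -0.058  0.12 ] rows 12 turn [0. 0. 0.] maxstep 23.8 mm
   0 0 0 0.015 0.017 0.005
   s [0.015 0.018 0.005]
   s [0.015 0.017 0.005]
   s [0.015 0.018 0.005]
   s [0.016 0.017 0.005]
   s [0.015 0.018 0.005]
   s [0.016 0.017 0.005]
   s [0.015 0.018 0.005]
   s [0.016 0.017 0.005]
   s [0.015 0.018 0.005]
   s [0.016 0.017 0.005]
   s [0.015 0.018 0.005]
end [ 0.6347 -0.0585  0.1201]
release tcp z 0.024773991529582533
```

Emit:
apply_moves(moves=[[0,0,0,0,0,-0.01,-1],[0,0,0,0,0,-0.02,-1],[0,0,0,0,0,-0.025,-1],[0,0,0,0,0,-0.025,-1],[0,0,0,0.0154,0.0175,0.005,-1],[0,0,0,0.0154,0.0175,0.005,-1],[0,0,0,0.0154,0.0175,0.005,-1],[0,0,0,0.0154,0.0175,0.005,-1]])

```text
clock: 6.32
tcp_pos: [0.5062, -0.1918, 0.16]
orientation: [2.12, 2.318, 0.001]
contact_force: [-0.7, -0.2, -0.7]
grip_width: 0.0268
gripper_force: 39.5
```

Emit:
apply_moves(moves=[[0,0,0,0.0154,0.0175,0.005,-1],[0,0,0,0.0154,0.0175,0.005,-1],[0,0,0,0.0154,0.0175,0.005,-1],[0,0,0,0.0154,0.0175,0.005,-1],[0,0,0,0.0154,0.0175,0.005,-1],[0,0,0,0.0154,0.0175,0.005,-1],[0,0,0,0.0154,0.0175,0.005,-1],[0,0,0,0.0154,0.0175,0.005,-1]])

```text
clock: 6.98
tcp_pos: [0.6346, -0.0564, 0.1196]
orientation: [-2.12, -2.318, 0.001]
contact_force: [-0.1, -0.7, -0.3]
grip_width: 0.0268
gripper_force: 39.5
```

Run:
```python
from h import *
p,M,o=cur();print(repr(o["joints"]),p,o["orientation"],o["grip_width"],o["gripper_force"],o["contact_force"])
plan([((.6346,-.0583,.030),None,8)])
V=[]
for c,px in(("top",(275,145)),("scene",(234,200))):
  w=grab_frame(c);k,T=campose(c)
  b=cv2.inRange(cv2.cvtColor(w,cv2.COLOR_BGR2HSV),(5,110,50),(20,255,255))
  q=proj([p-[0,0,.003]],k,T)[0]
  n,l,s,ce=cv2.connectedComponentsWithStats(b);i=1+np.argmin(np.hypot(*(ce[1:]-q).T)+1000*(s[1:,4]<80))
  print(c,q,ce[i],s[i,4])
  V.append((l==i,k,T))
print(fit(CAP,V,p-[0,0,.02],[.01,.01,.01]))
```

```text
array([-0.3605566 ,  0.57858516,  0.49079502,  1.77145272, -0.34152421,
        0.87746226,  0.37305623]) [ 0.63460801 -0.05643886  0.11959922] [-2.11976530e+00 -2.31822055e+00  7.16952160e-04] 0.02676926564751744 39.45564329624176 [-0.06958372 -0.66790293 -0.28960246]
-> [ 0.635 -0.058  0.03 ] rows 8 turn [0. 0. 0.] maxstep 11.2 mm
   0 0 0 -0 -0 0.011
   s [-0.001 -0.     0.012]
   s [-0.    -0.     0.011]
   s [-0.001 -0.     0.012]
end [ 0.6347 -0.0584  0.0296]
top [275.95143891 132.07744365] [92.55835962  9.35306964] 4121
scene [233.21371522 211.68761547] [234.44285714 216.04081633] 490
(array([ 0.60675622, -0.04567074,  0.06466903]), np.float64(0.6934875130490645))
```

Emit:
apply_moves(moves=[[0,0,0,0,0,0.015,-1],[0,0,0,-0.001,0,0.02,-1],[0,0,0,0,0,0.02,-1],[0,0,0,-0.001,0,0.015,-1],[0,0,0,0,0,0.01,-1],[0,0,0,0,0,0.008,-1],[0,0,0,0,0,0.003,-1],[0,0,0,0,0,0,-1]])

```text
clock: 7.75
tcp_pos: [0.6341, -0.0596, 0.0283]
orientation: [-2.12, -2.318, 0.001]
contact_force: [0.3, 0.3, -0.9]
grip_width: 0.0266
gripper_force: 39.5
```

Emit:
apply_moves(moves=[[0,0,0,0,0,0.001,-1],[0,0,0,0,0,0.001,-1],[0,0,0,0,0,0.001,-1],[0,0,0,0,0,0.001,-1],[0,0,0,0,0,0,-1],[0,0,0,0,0,0,-1],[0,0,0,0,0,0,-1],[0,0,0,0,0,0,-1]])

```text
clock: 8.42
tcp_pos: [0.6344, -0.0594, 0.0245]
orientation: [2.12, 2.318, 0.0]
contact_force: [0.4, -0.3, -0.2]
grip_width: 0.0269
gripper_force: 39.5
```

Emit:
apply_moves(moves=[[0,0,0,0,0,0.001,-1],[0,0,0,0,0,0,-1],[0,0,0,0,0,0.001,-1],[0,0,0,0,0,0,-1],[0,0,0,0,0,0,-1],[0,0,0,0,0,0,-1],[0,0,0,0,0,0,-1],[0,0,0,0,0,0,-1]])

```text
clock: 9.08
tcp_pos: [0.6345, -0.0595, 0.024]
orientation: [-2.12, -2.318, -0.001]
contact_force: [-4.8, 0.5, 13.4]
grip_width: 0.0268
gripper_force: 40.9
```

Emit:
apply_moves(moves=[[0,0,0,0,0,0,-0.4],[0,0,0,0,0,0,0.2],[0,0,0,0,0,0,1],[0,0,0,0,0,0,1],[0,0,0,0,0,0,1],[0,0,0,0,0,0,1],[0,0,0,0,0,-0.02,1],[0,0,0,0,0,-0.03,1]])

```text
clock: 9.75
tcp_pos: [0.6319, -0.0591, 0.07]
orientation: [-2.117, -2.315, 0.007]
contact_force: [0.8, -0.4, 0.3]
grip_width: 0.0853
gripper_force: 0.0
```

Emit:
apply_moves(moves=[[0,0,0,0,0,-0.03,1],[0,0,0,0,0,-0.03,1],[0,0,0,0,0,-0.03,1],[0,0,0,-0.0152,-0.0176,0,1],[0,0,0,-0.0152,-0.0176,0,1],[0,0,0,-0.0152,-0.0176,0,1],[0,0,0,-0.0152,-0.0176,0,1],[0,0,0,-0.0152,-0.0176,0,1]])

```text
clock: 10.42
tcp_pos: [0.5525, -0.1437, 0.1625]
orientation: [-2.12, -2.318, -0.0]
contact_force: [0.2, -0.2, -0.3]
grip_width: 0.0855
gripper_force: 0.0
```

```bash
cat > cal.py <<'E'
from h import *
import kin,json,os
from scipy.optimize import least_squares
D=[([-1.27305533,0.47781589,0.02232313,1.55645901,-0.01148758,1.10926544,-0.08309923],[.26626,.61963,.23031],[-.633016,-3.076922,.002835]),
([-0.93798342,0.2857129,0.09855042,1.81827387,-0.03226201,1.03861522,0.33801289],[0.41445781,0.38388825,0.24121623],[.632929,3.076961,.000772]),
([-0.09129965,0.28924849,0.60844842,2.01348746,-0.21022517,0.89897369,0.71545494],[0.44102296,-0.26147915,0.19053189],[2.1235,2.31469,.000644]),
([-0.0137683,0.43183059,0.53085258,2.08235969,-0.33255719,0.70752379,0.82173787],[0.44195843,-0.26046286,0.09997399],[2.119,2.318,.001]),
([-0.3605566,0.57858516,0.49079502,1.77145272,-0.34152421,0.87746226,0.37305623],[0.63460801,-0.05643886,0.11959922],[-2.11976530,-2.31822055,.000717])]
o=telemetry.get_obs()
if os.path.exists("obs.json"):D+=json.load(open("obs.json"))
N=[list(map(float,o[k])) for k in("joints","tcp_pos","orientation")]
L=json.load(open("obs.json")) if os.path.exists("obs.json") else [];L.append(N);json.dump(L,open("obs.json","w"));D.append(N)
x0=np.r_[.267,.293,.0525,.0775,.3425,.076,.097+.172,2.43,np.zeros(6)]
def setp(x):
    kin.J=[((0,0,x[0]),0),((0,0,0),-1),((0,-x[1],0),1),((x[2],0,0),1),((x[3],-x[4],0),1),((0,0,0),1),((x[5],x[6],0),-1)];kin.BASE=x[7];kin.TOOL=0
def res(x):
    setp(x);e=[]
    for q,p,rv in D:
        pp,M=kin.fk(np.array(q)+np.r_[0,x[8:]])
        e+=list((pp-p)*100)+list(30*(R.from_rotvec(rv).inv()*R.from_matrix(M)).as_rotvec())
    return np.r_[e,(x-x0)*np.r_[np.ones(7)*3,0,np.ones(6)*.5]]
s=least_squares(res,x0);np.save("kin.npy",s.x)
print(np.round(s.x,4));n=6*len(D);print(np.round(s.fun[:n].reshape(-1,6)/[100]*3+0,3) if 0 else np.abs(s.fun[:n].reshape(-1,6)).max(0)/[100,100,100,30,30,30])
E
python3 cal.py
python3 - <<'E'
from h import *
print(cur()[0])
V=[]
im={c:grab_frame(c) for c in("top","scene")}
for nm in("cap","housing"):
 for c in im:
  print(nm,c,[(round(d["p"],2),np.round(d["extent"],0)) for d in silhouettes(nm,c)])
E
```

```text
[ 1.3414  1.6988  0.7691 -0.4831  1.096  -0.774   0.6482  3.9537  2.0823
  1.1128  4.3515  1.8159  2.8139  1.1305]
[0.18950183 0.04921949 0.0346228  0.24114263 0.26758333 0.68053575]
[ 0.55254312 -0.14367003  0.16246919]
cap top [(0.74, array([276., 149.,  32.,  30.])), (0.65, array([310., 144.,  31.,  23.]))]
cap scene [(0.93, array([152., 266.,  36.,  34.])), (0.62, array([233., 247.,  33.,  24.])), (0.59, array([194., 254.,  33.,  30.]))]
housing top [(0.33, array([276., 149.,  32.,  24.]))]
housing scene [(0.95, array([124., 181.,  33.,  46.]))]
```

```bash
cat > cal.py <<'E'
from h import *
import kin,json,itertools
from scipy.optimize import least_squares
exec(open("cal_data.py").read())
x0=np.r_[.3,.32,.0525,.0775,.37,.076,.27,0,np.zeros(6)]
SG=np.ones(7)
def setp(x):
    kin.J=[((0,0,x[0]),0),((0,0,0),-1),((0,-x[1],0),1),((x[2],0,0),1),((x[3],-x[4],0),1),((0,0,0),1),((x[5],x[6],0),-1)];kin.BASE=x[7];kin.TOOL=0
def res(x,sg,D):
    setp(x);e=[]
    for q,p,rv in D:
        pp,M=kin.fk(np.array(q)*sg+np.r_[0,x[8:]])
        e+=list((pp-p)*100)+list(30*(R.from_rotvec(rv).inv()*R.from_matrix(M)).as_rotvec())
    return np.r_[e,(x-x0)*np.r_[np.ones(7)*3,0,np.ones(5)*2,0]]
if __name__=="__main__":
    out=[]
    for sg in itertools.product((-1,),(1,-1),(-1,),(1,-1),(1,-1),(1,-1),(1,-1)):
        for y in(0,1.57,3.14,-1.57):
            z=x0.copy();z[13]=y
            try:s=least_squares(res,z,args=(np.array(sg),D),max_nfev=60)
            except Exception:continue
            out.append((s.cost,sg,y,s.x))
    out.sort(key=lambda o:o[0])
    for o in out[:5]:print(round(o[0],3),o[1],o[2],np.round(o[3],3))
    c,sg,y,x=out[0];np.save("kin.npy",np.r_[x,sg]);n=6*len(D)
    print(np.round(res(x,np.array(sg),D)[:n].reshape(-1,6)/[100,100,100,30,30,30],3))
E
cat > cal_data.py <<'E'
import json
D=[([-1.27305533,0.47781589,0.02232313,1.55645901,-0.01148758,1.10926544,-0.08309923],[.26626,.61963,.23031],[-.633016,-3.076922,.002835]),
([-0.93798342,0.2857129,0.09855042,1.81827387,-0.03226201,1.03861522,0.33801289],[0.41445781,0.38388825,0.24121623],[.632929,3.076961,.000772]),
([-0.09129965,0.28924849,0.60844842,2.01348746,-0.21022517,0.89897369,0.71545494],[0.44102296,-0.26147915,0.19053189],[2.1235,2.31469,.000644]),
([-0.0137683,0.43183059,0.53085258,2.08235969,-0.33255719,0.70752379,0.82173787],[0.44195843,-0.26046286,0.09997399],[2.119,2.318,.001]),
([-0.3605566,0.57858516,0.49079502,1.77145272,-0.34152421,0.87746226,0.37305623],[0.63460801,-0.05643886,0.11959922],[-2.11976530,-2.31822055,.000717])]+json.load(open("obs.json"))
E
time python3 cal.py
```

```text
19.539 (-1, 1, -1, -1, -1, 1, -1) -1.57 [ 0.295  0.506 -0.041 -0.04   0.453  0.043  0.327 -0.08   0.057 -0.035
 -2.971  0.022  0.124 -1.666]
19.539 (-1, 1, -1, -1, -1, 1, -1) 0 [ 0.295  0.506 -0.041 -0.04   0.453  0.043  0.326 -0.08   0.057 -0.035
 -2.971  0.022  0.124 -1.666]
19.539 (-1, 1, -1, -1, -1, 1, -1) 1.57 [ 0.295  0.506 -0.041 -0.04   0.453  0.043  0.327 -0.08   0.057 -0.035
 -2.971  0.022  0.124 -1.666]
20.03 (-1, 1, -1, -1, -1, 1, -1) 3.14 [ 1.670e-01  5.410e-01  3.300e-02  6.600e-02  4.330e-01  1.700e-02
  2.400e-01 -7.300e-02 -4.900e-02 -2.500e-02  2.997e+00  3.000e-03
 -9.500e-02  4.593e+00]
22.83 (-1, 1, -1, -1, 1, 1, -1) 0 [ 0.232  0.512 -0.02   0.035 -0.442  0.047  0.275 -0.067  0.021 -0.043
  0.131 -0.011 -3.022 -1.662]
[[ 0.005 -0.003  0.001  0.01   0.003  0.02 ]
 [-0.     0.006 -0.003  0.006  0.008  0.021]
 [ 0.001  0.003 -0.001  0.    -0.01  -0.001]
 [ 0.003  0.001  0.001 -0.008 -0.001 -0.008]
 [-0.003 -0.003  0.002 -0.003  0.001 -0.021]
 [-0.001  0.001 -0.    -0.003 -0.004 -0.011]]
real	5m33.191s
user	5m33.312s
sys	0m0.177s
```

```bash
cat > kin.py <<'E'
import numpy as np,json
from scipy.spatial.transform import Rotation as R
from scipy.optimize import least_squares
exec(open("cal_data.py").read())
lo=np.array([-2.96,-.34,-1.41,.24,-1.37,.17,-2.96]);hi=np.array([2.96,2.1,1.46,2.44,4.51,1.92,2.96])
SG=np.array([-1,1,-1,1,-1,1,-1])
def rm(ax,a):
    c,s=np.cos(a),np.sin(a)
    return np.array([[c,-s,0],[s,c,0],[0,0,1]]) if ax=="z" else np.array([[c,0,s],[0,1,0],[-s,0,c]])
def fk(q,x,pts=False):
    d1,d3,a3,d5,a5,a6,d7,yaw,c,a1,b3,b5=x;q=q*SG
    M=rm("z",yaw+q[0]);p=M@[a1,0,d1];P=[p]
    M=M@rm("y",q[1])@rm("z",q[2]);p=p+M@[a3,b3,d3];P.append(p)
    M=M@rm("y",q[3]);p=p+M@[a5,0,0];M=M@rm("z",q[4]);p=p+M@[0,b5,d5];P.append(p)
    M=M@rm("y",q[5]);p=p+M@[a6,0,0];P.append(p);p=p+M@[0,0,d7];M=M@rm("z",q[6]+c)
    return (p,M,P) if pts else (p,M)
def rv(M):return R.from_matrix(M).as_rotvec()
def calib():
    x0=np.r_[.3,.5,0,.45,0,0,.3,0,1.57,0,0,0]
    def res(x):
        e=[]
        for q,p,o in D:
            pp,M=fk(np.array(q),x);e+=list((pp-p)*100)+list(30*rv(R.from_rotvec(o).as_matrix().T@M))
        return np.r_[e,(x-x0)*np.r_[np.ones(7)*.5,0,0,.5,.5,.5]]
    best=min((least_squares(res,np.r_[x0[:8],c,0,0,0]) for c in(0,1.57,3.14,-1.57)),key=lambda s:s.cost)
    return best.x,best.fun[:6*len(D)].reshape(-1,6)/[100,100,100,30,30,30]
def ik(p,M,x,q0,w=.02):
    s=least_squares(lambda q:np.r_[(fk(q,x)[0]-p)*20,4*rv(M.T@fk(q,x)[1]),w*(q-q0)],np.clip(q0,lo+.02,hi-.02),bounds=(lo+.01,hi-.01))
    pp,MM=fk(s.x,x);return s.x,np.linalg.norm(pp-p),np.linalg.norm(rv(M.T@MM))
E
time python3 - <<'E'
from kin import *
x,e=calib();np.save("kin.npy",x);print(np.round(x,3));print(np.round(e,4))
E
```

```text
[ 0.207  0.532  0.007  0.464 -0.029 -0.002  0.265 -0.036  1.535 -0.005
 -0.048  0.009]
[[ 0.0012 -0.     -0.0005  0.      0.0001 -0.0001]
 [-0.0001  0.0035 -0.0001  0.     -0.     -0.0001]
 [-0.0036  0.0011  0.0008  0.     -0.     -0.0001]
 [ 0.0034 -0.0008 -0.0019  0.0001 -0.0001  0.0003]
 [-0.0008 -0.0007  0.0008  0.      0.     -0.0001]
 [-0.0021 -0.      0.0008 -0.      0.     -0.0001]]
real	0m2.158s
user	0m2.423s
sys	0m0.209s
```

```bash
cat > feas.py <<'E'
from kin import *
from h import rot,telemetry
x=np.load("kin.npy");q=telemetry.get_obs()["joints"];rng=np.random.default_rng(0)
def tryp(name,p,M,n=12):
    S=[ik(np.array(p),M,x,q,.002)]+[ik(np.array(p),M,x,rng.uniform(lo,hi),1e-4) for _ in range(n)]
    S=[s for s in S if s[1]<.002 and s[2]<.01]
    if not S:print(name,"none");return
    S.sort(key=lambda s:np.abs(s[0]-q).max());s=S[0]
    P=fk(s[0],x,True)[2]
    print(name,len(S),np.round(s[0],2),"margin",np.round(np.minimum(s[0]-lo,hi-s[0]).min(),2),"elbow/wrist",np.round(P[1],2),np.round(P[2],2))
v=np.array([.4615,.027,.071]);g=np.array([-.167,.986,0]);n=np.array([.986,.167,0])
for s in(1,-1):
  for yy in(1,-1):
    tryp("V end z=%+dg y=%+dn"%(s,yy),v,rot(s*g,yy*n))
for yy in(1,-1):tryp("V top y=%+d"%yy,v-[0,0,.019],rot((0,0,-1),yy*n))
for nm,c in(("hous",(.44,-.26)),("stand",(.437,.243))):
  for a in range(0,360,45):
    d=np.array([np.cos(np.radians(a)),np.sin(np.radians(a)),0])
    for yy in(1,-1):tryp("%s horiz az%d y%+d"%(nm,a,yy),(*c,.07),rot(d,yy*np.cross([0,0,1],d)),6)
E
time timeout 400 python3 feas.py
```

```text
V end z=+1g y=+1n 5 [ 0.35  0.93 -0.04  2.   -1.04  1.65  1.34] margin 0.27 elbow/wrist [ 0.38 -0.21  0.52] [ 0.51 -0.23  0.07]
V end z=+1g y=-1n 5 [ 0.04  1.    0.36  2.01 -1.16  1.91 -1.64] margin 0.01 elbow/wrist [ 0.43 -0.08  0.5 ] [ 0.51 -0.23  0.07]
V end z=-1g y=+1n 11 [-1.56  1.62  1.19  2.11  0.05  0.82 -0.45] margin 0.27 elbow/wrist [0.05 0.53 0.22] [0.42 0.29 0.07]
V end z=-1g y=-1n 3 [-0.55  0.91 -0.22  2.09  1.11  1.79  1.6 ] margin 0.13 elbow/wrist [0.39 0.17 0.52] [0.42 0.29 0.07]
V top y=+1 11 [-0.55  0.42  0.44  2.23 -0.34  0.55  0.32] margin 0.21 elbow/wrist [0.2  0.06 0.7 ] [0.46 0.03 0.32]
V top y=-1 10 [ 0.73  0.6  -1.14  2.22  0.78  0.82  2.38] margin 0.22 elbow/wrist [ 0.23 -0.24  0.62] [0.46 0.03 0.32]
hous horiz az0 y+1 none
hous horiz az0 y-1 none
hous horiz az45 y+1 1 [ 1.14  0.91 -0.25  2.11 -1.31  1.41 -1.78] margin 0.06 elbow/wrist [ 0.12 -0.41  0.52] [ 0.25 -0.45  0.07]
hous horiz az45 y-1 5 [ 1.01  0.91 -0.1   2.11 -1.36  1.52  1.4 ] margin 0.01 elbow/wrist [ 0.17 -0.39  0.53] [ 0.25 -0.45  0.07]
hous horiz az90 y+1 4 [ 0.74  1.03  0.05  1.67 -0.83  1.
[... 1339 characters left out ...]
wrist [ 0.45 -0.05  0.49] [0.62 0.05 0.07]
stand horiz az180 y+1 none
stand horiz az180 y-1 none
stand horiz az225 y+1 none
stand horiz az225 y-1 none
stand horiz az270 y+1 5 [-1.55  1.38  0.96  1.7   0.19  1.51 -0.66] margin 0.41 elbow/wrist [0.06 0.51 0.35] [0.44 0.51 0.07]
stand horiz az270 y-1 6 [-0.97  1.02  0.01  1.68  0.69  1.91  1.82] margin 0.01 elbow/wrist [0.31 0.33 0.48] [0.44 0.51 0.07]
stand horiz az315 y+1 5 [-2.04  1.72  1.25  2.14 -0.03  0.63 -0.36] margin 0.21 elbow/wrist [-0.2   0.49  0.17] [0.25 0.43 0.07]
stand horiz az315 y-1 7 [-1.68  1.1   0.63  2.12  0.95  1.11  1.86] margin 0.32 elbow/wrist [0.01 0.46 0.47] [0.25 0.43 0.07]
real	2m55.980s
user	2m56.329s
sys	0m0.195s
```

```bash
cat > sim.py <<'E'
from kin import *
from h import rot,telemetry,cur
from scipy.spatial.transform import Slerp
x=np.load("kin.npy");U=np.array([0,0,1.]);C=np.sqrt(.5)
g=np.array([-.167,.986,0]);n=np.array([.986,.167,0]);V=np.array([.4615,.027,.071]);DT=.013
H=np.array([.4403,-.2606,0]);ST=np.array([.4374,.2431,0])
def key(h,y,hs=None,ht=None):
    hs=h if hs is None else hs;ht=h if ht is None else ht
    z1=lambda h:C*(h-U);z2=lambda h:C*(-h-U);yy=lambda h:np.sign(y@n)*np.cross(h,U)*np.sign(np.cross(h,U)@n)
    K=[]
    def add(nm,G,z,hh):K.append((nm,G+DT*z,rot(z,yy(hh))))
    G=H+[0,0,.062];add("pre",G-.1*z1(hs),z1(hs),hs);add("grasp1",G,z1(hs),hs);add("lift",G+.14*U,z1(hs),hs)
    G=V+.017*h;add("Vabove",G+.12*U,z2(h),h);add("Vlay",G,z2(h),h);add("Voff",G-.1*z2(h),z2(h),h)
    G=V-.015*h;add("over",G+.15*U,z1(h),h);add("grasp2",G,z1(h),h);add("lift2",G+.14*U,z1(h),h)
    G=ST+.072*U;add("Sabove",G+.11*U,z2(ht),ht);add("Sset",G,z2(ht),ht);add("Soff",G-.1*z2(ht),z2(ht),ht)
    return K
def run(K,q):
    p,M=fk(q,x)
    for nm,P,M1 in K:
        ang=np.degrees(np.linalg.norm(rv(M.T@M1)));N=int(max(3,ang/8,np.linalg.norm(P-p)/.06))
        S=Slerp([0,1],R.from_matrix([M,M1]));mm=9;e=0
        for t in np.linspace(0,1,N+1)[1:]:
            q,ep,er=ik(p+t*(P-p),S(t).as_matrix(),x,q,.01);mm=min(mm,np.minimum(q-lo,hi-q).min());e=max(e,ep)
        print("  %-7s ang %3d N%2d margin %.2f err %.3f q %s"%(nm,ang,N,mm,e,np.round(q,2)));p,M=P,M1
if __name__=="__main__":
    q=telemetry.get_obs()["joints"]
    for h in(g,-g):
        print("h",h);run(key(h,n),q)
E
time timeout 300 python3 sim.py
```

```text
h [-0.167  0.986  0.   ]
  pre     ang  45 N 5 margin 0.36 err 0.000 q [ 0.48  0.74  0.35  1.65 -0.6   1.56  1.25]
  grasp1  ang   0 N 3 margin 0.42 err 0.000 q [ 0.42  0.75  0.31  1.83 -0.66  1.37  1.3 ]
  lift    ang   0 N 3 margin 0.34 err 0.000 q [ 0.39  0.57  0.36  1.76 -0.6   1.58  1.16]
  Vabove  ang  90 N11 margin 0.27 err 0.000 q [-0.84  0.33  0.29  2.13  0.72  1.13 -0.85]
  Vlay    ang   0 N 3 margin 0.25 err 0.000 q [-0.83  0.56  0.28  2.19  0.77  0.9  -1.04]
  Voff    ang   0 N 3 margin 0.27 err 0.000 q [-0.91  0.44  0.23  2.11  0.66  1.12 -0.97]
  over    ang  90 N11 margin 0.30 err 0.000 q [ 0.07  0.33  0.16  2.05 -0.79  1.28  0.84]
  grasp2  ang   0 N 3 margin 0.31 err 0.000 q [ 0.11  0.57  0.11  2.13 -0.91  1.07  1.1 ]
  lift2   ang   0 N 3 margin 0.32 err 0.000 q [ 0.08  0.34  0.15  2.06 -0.79  1.27  0.85]
  Sabove  ang  90 N11 margin 0.33 err 0.000 q [-1.    0.48  0.12  1.9   0.55  1.35 -0.99]
  Sset    ang   0 N 3 margin 0.49 err 0.000 q [-0.99  0.64  0.11  1.95  0.57  1.17 -1.11]
  Soff    ang   0 N 3 margin 0.53 err 0.000 q [-1.05  0.59  0.08  1.81  0.5   1.37 -1
[... 450 characters left out ...]
0.25  2.13 -0.96  1.12  1.15]
  Voff    ang   0 N 3 margin 0.34 err 0.000 q [ 0.07  0.52  0.33  2.01 -0.82  1.3   1.07]
  over    ang  90 N11 margin 0.31 err 0.000 q [-1.08  0.32  0.58  2.11  0.64  1.12 -0.73]
  grasp2  ang   0 N 3 margin 0.24 err 0.000 q [-1.01  0.61  0.52  2.2   0.64  0.8  -0.91]
  lift2   ang   0 N 3 margin 0.26 err 0.000 q [-1.07  0.34  0.57  2.12  0.64  1.1  -0.75]
  Sabove  ang  90 N11 margin 0.25 err 0.000 q [-0.44  0.32  0.19  2.19 -1.12  0.98  0.74]
  Sset    ang   0 N 3 margin 0.06 err 0.000 q [-0.39  0.52  0.13  2.25 -1.31  0.89  1.04]
  Soff    ang   0 N 3 margin 0.13 err 0.000 q [-0.33  0.4   0.24  2.2  -1.1   1.04  0.9 ]
real	0m6.846s
user	0m7.038s
sys	0m0.241s
```

Run:
```python
from h import *
from sim import *
K=key(g,n);_,p,M=K[0];print(p,K[1][1])
plan([(p,M,16)])
```

```text
[ 0.45057355 -0.32125703  0.12351829] [ 0.43876487 -0.25153631  0.05280761]
-> [ 0.451 -0.321  0.124] rows 16 turn [ 0.018  0.468 -0.044] maxstep 13.2 mm
   0.018 0.468 -0.044 -0.011 -0.007 0.002
   0.018 0.468 -0.044 -0.011 -0.008 0.002
   0.018 0.468 -0.044 -0.011 -0.008 0.001
   0.018 0.468 -0.044 -0.011 -0.008 0.001
   0.018 0.468 -0.044 -0.011 -0.008 0
   0.018 0.468 -0.044 -0.011 -0.008 -0
   0.018 0.468 -0.044 -0.01 -0.008 -0
   0.018 0.468 -0.044 -0.01 -0.008 -0.001
   0.018 0.468 -0.044 -0.01 -0.008 -0.002
   0.018 0.468 -0.044 -0.01 -0.008 -0.002
   0.018 0.468 -0.044 -0.01 -0.008 -0.002
   0.018 0.468 -0.044 -0.01 -0.008 -0.003
   0.018 0.468 -0.044 -0.01 -0.007 -0.004
   0.018 0.468 -0.044 -0.01 -0.008 -0.004
   0.018 0.468 -0.044 -0.009 -0.008 -0.004
   0.018 0.468 -0.044 -0.009 -0.007 -0.005
end [ 0.4508 -0.321   0.1238]
```

Emit:
apply_moves(moves=[[0.018,0.468,-0.044,-0.011,-0.007,0.002,1],[0.018,0.468,-0.044,-0.011,-0.008,0.002,1],[0.018,0.468,-0.044,-0.011,-0.008,0.001,1],[0.018,0.468,-0.044,-0.011,-0.008,0.001,1],[0.018,0.468,-0.044,-0.011,-0.008,0,1],[0.018,0.468,-0.044,-0.011,-0.008,0,1],[0.018,0.468,-0.044,-0.01,-0.008,0,1],[0.018,0.468,-0.044,-0.01,-0.008,-0.001,1]])

```text
clock: 11.38
tcp_pos: [0.5004, -0.2332, 0.1432]
orientation: [-1.86, -2.117, -0.365]
contact_force: [-1.1, 0.4, -0.6]
grip_width: 0.0854
gripper_force: 0.0
```

Emit:
apply_moves(moves=[[0.018,0.468,-0.044,-0.01,-0.008,-0.002,1],[0.018,0.468,-0.044,-0.01,-0.008,-0.002,1],[0.018,0.468,-0.044,-0.01,-0.008,-0.002,1],[0.018,0.468,-0.044,-0.01,-0.008,-0.003,1],[0.018,0.468,-0.044,-0.01,-0.007,-0.004,1],[0.018,0.468,-0.044,-0.01,-0.008,-0.004,1],[0.018,0.468,-0.044,-0.009,-0.008,-0.004,1],[0.018,0.468,-0.044,-0.009,-0.007,-0.005,1]])

```text
clock: 12.05
tcp_pos: [0.4503, -0.3219, 0.1233]
orientation: [-1.587, -1.88, -0.66]
contact_force: [-0.2, -0.9, -0.3]
grip_width: 0.0855
gripper_force: 0.0
```

Run:
```python
from h import *
from sim import *
p,M,o=cur();print(p,o["joints"],M[:,2])
obs=json.load(open("obs.json"));obs.append([list(map(float,o[k])) for k in("joints","tcp_pos","orientation")]);json.dump(obs,open("obs.json","w"))
k,T=campose("wrist",o);w=grab_frame("wrist")
L=silhouettes("housing","wrist");P=H
for d in L:print(d["p"],d["extent"],d["mask"].sum())
V2=[]
if L:V2.append((L[0]["mask"],k,T));print(fit(HOUS,V2,P,[.005,.005,.005]))
grab_frame("scene");m=near("housing","scene",(124,181),20)
if m is not None:V2.append((m,*campose("scene")));print(fit(HOUS,V2[-1:],P,[.005,.005,.0001]),fit(HOUS,V2,P,[.005,.005,.005]))
e=cv2.morphologyEx(render(HOUS,P,k,T).astype(np.uint8),cv2.MORPH_GRADIENT,np.ones((3,3)))
w=cv2.resize(w,(800,600));w[cv2.resize(e,(800,600),interpolation=cv2.INTER_NEAREST)>0]=(255,0,255)
cv2.imwrite("pics/w2.png",w)
plan([(K[1][1],K[1][2],8)] if (K:=key(g,n)) else 0)
```

```text
[ 0.45034311 -0.32193737  0.12331998] [ 0.53333645  0.81588185  0.35697533  1.53931311 -0.61566589  1.59733685
  1.28548793] [-0.11838817  0.69838043 -0.70586756]
0.62 [251.5, 195.4, 79.3, 111.1] 6824
(array([ 0.43899201, -0.26082709, -0.00338848]), np.float64(0.015223994616126113))
(array([ 4.38697779e-01, -2.60786103e-01,  4.51886766e-05]), np.float64(0.055058798027420974)) (array([ 0.43890068, -0.26091015, -0.00249131]), np.float64(0.03909078511374131))
-> [ 0.439 -0.252  0.053] rows 8 turn [ 0.     0.001 -0.   ] maxstep 12.5 mm
   0 0.001 -0 0 0 0.012
   0 0.001 -0 0 0 0.013
   0 0.001 -0 0 0 0.012
   0 0.001 -0 0 0 0.013
   0 0.001 -0 0 0 0.012
   0 0.001 -0 0 0 0.013
   0 0.001 -0 0 0 0.012
   0 0.001 -0 0 0 0.013
end [ 0.4387 -0.2517  0.0524]
```

View pics/w2.png

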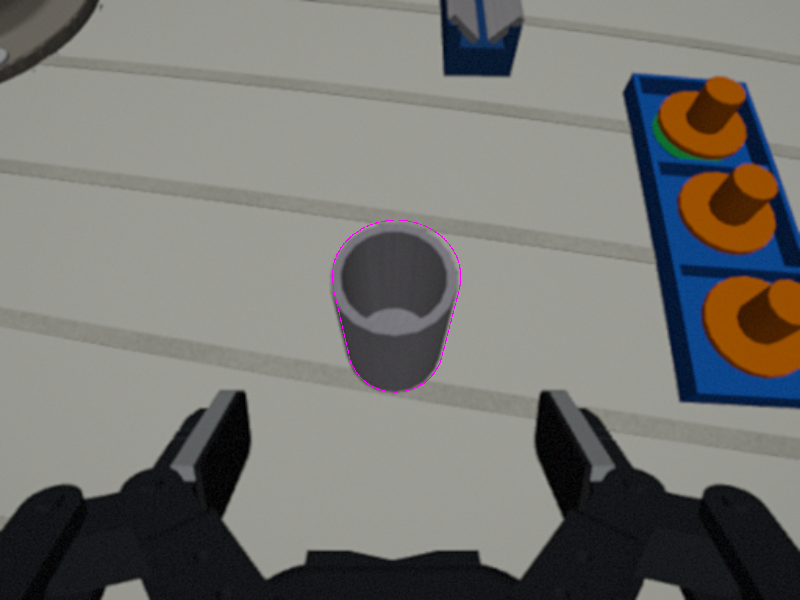

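Emit:
apply_moves(moves=[[0,0,0,0,0,0.01,1],[0,0,0,0,0,0.015,1],[0,0,0,0,0,0.015,1],[0,0,0,0,0,0.015,1],[0,0,0,0,0,0.015,1],[0,0,0,0,0,0.015,1],[0,0,0,0,0,0.01,1],[0,0,0,0,0,0.005,1]], grip_force=70)

```text
clock: 12.92
tcp_pos: [0.4384, -0.2493, 0.0528]
orientation: [-1.586, -1.882, -0.658]
contact_force: [-0.4, -0.2, 0.1]
grip_width: 0.0853
gripper_force: 0.0
```

Emit:
apply_moves(moves=[[0,0,0,0,0,0,0.6],[0,0,0,0,0,0,0.3],[0,0,0,0,0,0,0],[0,0,0,0,0,0,-0.5],[0,0,0,0,0,0,-1],[0,0,0,0,0,0,-1],[0,0,0,0,0,0,-1],[0,0,0,0,0,0,-1]])

```text
clock: 13.58
tcp_pos: [0.4386, -0.253, 0.054]
orientation: [-1.591, -1.882, -0.659]
contact_force: [1.4, -1.0, 5.5]
grip_width: 0.0537
gripper_force: 73.6
```

Run:
```python
from h import *
from sim import *
p,M,o=cur();print(p,o["joints"],M[:,2],o["grip_width"],o["gripper_force"],o["contact_force"])
c=np.array([.439,-.261,0])
d=c-p;print("axis offset in tool x", M.T@d, "axis hits plane: tool frame dist")
K=key(g,n)
plan([(p+[0,0,.13],None,6),((K[3][1]),K[3][2],18)])
```

```text
[ 0.43859683 -0.25301364  0.05404614] [ 0.47931267  0.83298962  0.31788637  1.71021487 -0.66737629  1.41027062
  1.32953231] [-0.11571777  0.69640511 -0.70825794] 0.05365025292408184 73.57570711523294 [ 1.42479667 -0.99765108  5.51463279]
axis offset in tool x [-0.04377867 -0.00100769  0.03267021] axis hits plane: tool frame dist
-> [ 0.439 -0.253  0.184] rows 6 turn [0. 0. 0.] maxstep 21.7 mm
   0 0 0 0.015 0 -0.015
   s [ 0.015  0.    -0.016]
   s [ 0.016  0.    -0.015]
   s [ 0.015  0.    -0.016]
   s [ 0.016  0.    -0.015]
-> [0.46  0.035 0.182] rows 18 turn [ 0.001 -0.832 -0.001] maxstep 16.0 mm
   0.001 -0.832 -0.001 0.011 0.004 0.011
   0.001 -0.832 -0.001 0.012 0.004 0.01
   0.001 -0.832 -0.001 0.013 0.004 0.009
   0.001 -0.832 -0.001 0.013 0.004 0.008
   0.001 -0.832 -0.001 0.014 0.004 0.007
   0.001 -0.832 -0.001 0.015 0.004 0.005
   0.001 -0.832 -0.001 0.015 0.004 0.004
   0.001 -0.832 -0.001 0.015 0.004 0.003
   0.001 -0.832 -0.001 0.015 0.004 0.002
   0.001 -0.832 -0.001 0.016 0.004 0
   0.001 -0.832 -0.001 0.015 0.004 -0.001
   0.001 -0.832 -0.001 0.015 0.004 -0.003
   0.001 -0.832 -0.001 0.015 0.004 -0.004
   0.001 -0.832 -0.001 0.015 0.003 -0.005
   0.001 -0.832 -0.001 0.014 0.004 -0.006
   0.001 -0.832 -0.001 0.014 0.003 -0.008
   0.001 -0.832 -0.001 0.013 0.004 -0.009
   0.001 -0.832 -0.001 0.012 0.003 -0.01
end [0.4598 0.0348 0.1817]
```

Emit:
apply_moves(moves=[[0,0,0,0.006,0,-0.006,-1],[0,0,0,0.012,0,-0.012,-1],[0,0,0,0.018,0,-0.018,-1],[0,0,0,0.02,0,-0.02,-1],[0,0,0,0.02,0,-0.02,-1],[0,0,0,0.016,0,-0.016,-1],[0.001,-0.832,-0.001,0.011,0.004,0.011,-1],[0.001,-0.832,-0.001,0.012,0.004,0.01,-1]])

```text
clock: 14.25
tcp_pos: [0.4409, -0.2227, 0.1848]
orientation: [-1.703, -2.007, -0.532]
contact_force: [0.3, 1.1, -1.9]
grip_width: 0.054
gripper_force: 73.9
```

Emit:
apply_moves(moves=[[0.001,-0.832,-0.001,0.013,0.004,0.009,-1],[0.001,-0.832,-0.001,0.013,0.004,0.008,-1],[0.001,-0.832,-0.001,0.014,0.004,0.007,-1],[0.001,-0.832,-0.001,0.015,0.004,0.005,-1],[0.001,-0.832,-0.001,0.015,0.004,0.004,-1],[0.001,-0.832,-0.001,0.015,0.004,0.003,-1],[0.001,-0.832,-0.001,0.015,0.004,0.002,-1],[0.001,-0.832,-0.001,0.016,0.004,0,-1]])

```text
clock: 14.92
tcp_pos: [0.4515, -0.0916, 0.1834]
orientation: [1.983, 2.344, -0.084]
contact_force: [-0.5, -0.3, -2.8]
grip_width: 0.0537
gripper_force: 73.9
```

Emit:
apply_moves(moves=[[0.001,-0.832,-0.001,0.015,0.004,-0.001,-1],[0.001,-0.832,-0.001,0.015,0.004,-0.003,-1],[0.001,-0.832,-0.001,0.015,0.004,-0.004,-1],[0.001,-0.832,-0.001,0.015,0.003,-0.005,-1],[0.001,-0.832,-0.001,0.014,0.004,-0.006,-1],[0.001,-0.832,-0.001,0.014,0.003,-0.008,-1],[0.001,-0.832,-0.001,0.013,0.004,-0.009,-1],[0.001,-0.832,-0.001,0.012,0.003,-0.01,-1]])

```text
clock: 15.58
tcp_pos: [0.4596, 0.0367, 0.1825]
orientation: [1.589, 1.88, -0.655]
contact_force: [1.4, -0.4, -2.4]
grip_width: 0.0537
gripper_force: 74.0
```

```bash
cat > grasp.py <<'E'
import numpy as np
from h import *
from sim import g,n,U,V,ST
def rel(p,M,c,a): return M.T@(np.array(c)-p),M.T@np.array(a)   # housing origin, axis in tool
def hous(p,M,r): return p+M@r[0],M@r[1]
def hfit(views,o0,a0,fixz=False):
    """fit full housing pose (origin, axis) by silhouettes"""
    B=rot(a0,[1,0,0] if abs(a0[0])<.8 else [0,1,0])
    def f(v):
        A=B@R.from_rotvec([v[3],v[4],0]).as_matrix();s=0
        for m,k,T in views:
            a=render([HOUS[0]@A.T],o0+v[:3],k,T);s+=1-(a&m).sum()/(a|m).sum()
        return s/len(views)
    views=[(cv2.resize(m.astype(np.float32),None,fx=S,fy=S)>.5,k,T) for m,k,T in views]
    sx=np.vstack([np.zeros(5),np.diag([.005,.005,.005,.08,.08])])
    r_=minimize(f,np.zeros(5),method="Nelder-Mead",options=dict(initial_simplex=sx,maxiter=350,xatol=1e-4,fatol=1e-4))
    v=r_.x;A=B@R.from_rotvec([v[3],v[4],0]).as_matrix();return o0+v[:3],A[:,2],r_.fun
E
python3 - <<'E'
from grasp import *
import json
p0=np.array([0.43859683,-0.25301364,0.05404614]);M0=R.from_rotvec([-1.591,-1.882,-.659]).as_matrix()
r1=rel(p0,M0,[.439,-.261,0],[0,0,1])
p,M,o=cur();print(p,o["grip_width"],o["joints"])
obs=json.load(open("obs.json"));obs.append([list(map(float,o[k])) for k in("joints","tcp_pos","orientation")]);json.dump(obs,open("obs.json","w"))
ho,ha=hous(p,M,r1);print("pred housing",ho,ha)
for c in("top","scene"):
  w=grab_frame(c);k,T=campose(c);q=proj([ho+.045*ha],k,T)[0]
  L=[d for d in silhouettes("housing",c)];print(c,q,[(round(d["p"],2),np.round(d["extent"])) for d in L])
  A=rot(ha,[1,0,0]);e=cv2.morphologyEx(render([HOUS[0]@A.T],ho,k,T).astype(np.uint8),cv2.MORPH_GRADIENT,np.ones((3,3)))
  w=cv2.resize(w,None,fx=4,fy=4);w[e>0]=(255,0,255);x,y=(q*4).astype(int);x=max(200,x);y=max(200,y)
  globals()[c]=w[y-200:y+200,x-200:x+200]
cv2.imwrite("pics/v1.png",np.hstack([top,scene]))
Q=np.c_[n,-U,g]@np.c_[n,g,U].T
M1=Q@M0;p1=Q@(p0-[.439,-.261,0])+V-.045*g
print("lay target",p1,"turn left deg",np.degrees(R.from_matrix(M.T@M1).as_rotvec()))
plan([(p1+[0,0,.02],M1,8)])
E
```

```text
[0.45962145 0.03667457 0.18246417] 0.05365606149008754 [-0.97951774  0.40609794  0.35825372  2.11883582  0.62153396  1.11711946
 -0.87082138]
pred housing [ 0.46767359 -0.01679977  0.19024799] [-0.1661768   0.98609172  0.00289606]
top [242.50509583 219.76559988] []
scene [256.17270236 117.55999657] [(0.88, array([258., 118.,  50.,  39.]))]
lay target [0.46091238 0.03607584 0.06305812] turn left deg [ 0.01679205 -0.16573113 -0.08442718]
-> [0.461 0.036 0.083] rows 8 turn [-0.002 -0.007  0.003] maxstep 12.3 mm
   -0.002 -0.007 0.003 0.009 0 0.009
   -0.002 -0.007 0.003 0.009 0 0.009
   -0.002 -0.007 0.003 0.009 0 0.009
   -0.002 -0.007 0.003 0.008 0 0.009
   -0.002 -0.007 0.003 0.009 0 0.008
   -0.002 -0.007 0.003 0.008 0.001 0.009
   -0.002 -0.007 0.003 0.009 0 0.008
   -0.002 -0.007 0.003 0.008 0.001 0.009
end [0.4613 0.0358 0.083 ]
```

View pics/v1.png

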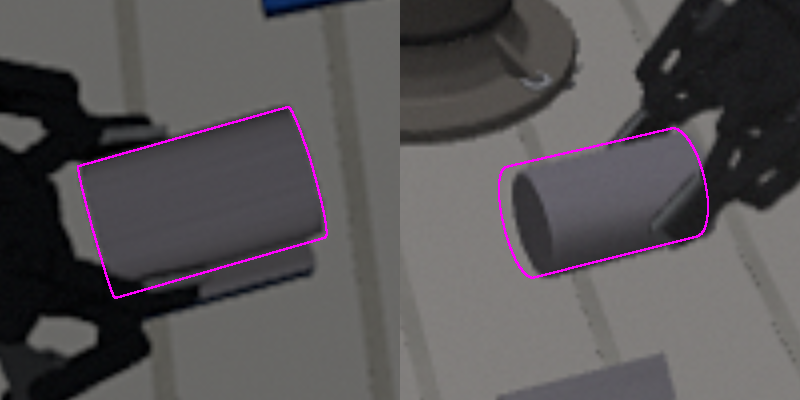

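Emit:
apply_moves(moves=[[-0.002,-0.007,0.003,0.009,0,0.009,-1],[-0.002,-0.007,0.003,0.012,0,0.012,-1],[-0.002,-0.007,0.003,0.012,0,0.012,-1],[-0.002,-0.007,0.003,0.012,0,0.012,-1],[-0.002,-0.007,0.003,0.012,0,0.011,-1],[-0.002,-0.007,0.003,0.01,0.001,0.009,-1],[-0.002,-0.007,0.003,0.007,0,0.007,-1],[-0.002,-0.007,0.003,0.003,0.001,0.003,-1]])

```text
clock: 16.45
tcp_pos: [0.4607, 0.0358, 0.0735]
orientation: [1.59, 1.876, -0.659]
contact_force: [-0.6, -0.4, -1.7]
grip_width: 0.0536
gripper_force: 73.9
```

Emit:
apply_moves(moves=[[0,0,0,0.001,0,0.001,-1],[0,0,0,0.001,0,0.001,-1],[0,0,0,0.0007,0,0.0007,-1],[0,0,0,0.0007,0,0.0007,-1],[0,0,0,0,0,0,-1],[0,0,0,0,0,0,-1],[0,0,0,0,0,0,-1],[0,0,0,0,0,0,-1]])

```text
clock: 17.12
tcp_pos: [0.4609, 0.0371, 0.069]
orientation: [1.587, 1.878, -0.658]
contact_force: [-1.4, -0.9, -2.2]
grip_width: 0.0535
gripper_force: 73.9
```

Emit:
apply_moves(moves=[[0,0,0,0.0007,0,0.0007,-1],[0,0,0,0.0007,0,0.0007,-1],[0,0,0,0.0007,0,0.0007,-1],[0,0,0,0.0007,0,0.0007,-1],[0,0,0,0,0,0,-1],[0,0,0,0,0,0,-1],[0,0,0,0,0,0,-1],[0,0,0,0,0,0,-1]])

```text
clock: 17.78
tcp_pos: [0.4605, 0.0367, 0.065]
orientation: [1.588, 1.877, -0.66]
contact_force: [-2.6, -0.5, 2.5]
grip_width: 0.0538
gripper_force: 74.3
```

Emit:
apply_moves(moves=[[0,0,0,0.0007,0,0.0007,-1],[0,0,0,0.0007,0,0.0007,-1],[0,0,0,0,0,0,-1],[0,0,0,0,0,0,-1],[0,0,0,0,0,0,-1],[0,0,0,0,0,0,-1],[0,0,0,0,0,0,-1],[0,0,0,0,0,0,-1]])

```text
clock: 18.45
tcp_pos: [0.4602, 0.0363, 0.0642]
orientation: [1.587, 1.875, -0.662]
contact_force: [-8.2, 3.9, 16.3]
grip_width: 0.0537
gripper_force: 76.3
```

Emit:
apply_moves(moves=[[0,0,0,0,0,0,0.3],[0,0,0,0,0,0,0.6],[0,0,0,0,0,0,1],[0,0,0,0,0,0,1],[0,0,0,0,0,0,1],[0,0,0,0,0,0,1],[0,0,0,0,0,0,1],[0,0,0,0,0,0,1]], grip_force=70)

```text
clock: 19.12
tcp_pos: [0.4609, 0.0371, 0.0628]
orientation: [1.587, 1.878, -0.658]
contact_force: [0.2, -0.0, 0.9]
grip_width: 0.0855
gripper_force: 0.0
```

Emit:
apply_moves(moves=[[0,0,0,0,0,-0.01,1],[0,0,0,0,0,-0.02,1],[0,0,0,0,0,-0.03,1],[0,0,0,0,0,-0.03,1],[0,0,0,0,0,-0.03,1],[0,0,0,-0.02,0,-0.02,1],[0,0,0,-0.02,0,-0.02,1],[0,0,0,-0.01,0,-0.01,1]])

```text
clock: 19.78
tcp_pos: [0.4469, 0.1223, 0.2214]
orientation: [1.588, 1.879, -0.654]
contact_force: [0.9, 0.3, -0.7]
grip_width: 0.0853
gripper_force: 0.0
```

Run:
```python
from grasp import *
p,M,o=cur();print(p,o["grip_width"],o["joints"])
k,T=campose("wrist",o);w=grab_frame("wrist")
ho=V-.045*g
views=[]
L=silhouettes("housing","wrist");q=proj([V],k,T)[0]
print("wrist",q,[(round(d["p"],2),np.round(d["extent"])) for d in L])
L=[d for d in L if np.hypot(*(np.array(d["extent"][:2])-q))<40]
if L:views.append((L[0]["mask"],k,T))
for c in("top","scene"):
  grab_frame(c);kk,TT=campose(c);q=proj([V],kk,TT)[0];L=silhouettes("housing",c);print(c,q,[(round(d["p"],2),np.round(d["extent"])) for d in L])
  L=[d for d in L if np.hypot(*(np.array(d["extent"][:2])-q))<20]
  if L:views.append((L[0]["mask"],kk,TT))
ho,ha,f=hfit(views,ho,g);print(len(views),ho,ha,f,"in V frame x",(ho-V)@n,"along",(ho-V)@g,"z",ho[2]-.071)
A=rot(ha,[1,0,0]);e=cv2.morphologyEx(render([HOUS[0]@A.T],ho,k,T).astype(np.uint8),cv2.MORPH_GRADIENT,np.ones((3,3)))
w=cv2.resize(w,(800,600));w[cv2.resize(e,(800,600),interpolation=cv2.INTER_NEAREST)>0]=(255,0,255);cv2.imwrite("pics/v2.png",w)
```

```text
[0.44691458 0.12232198 0.22135103] 0.08533391119716113 [-1.07466825  0.39397585  0.3090672   1.99976332  0.53554129  1.29457585
 -0.88409134]
wrist [249.44632931 124.77416686] [(0.98, array([247., 121.,  69., 104.]))]
top [243.53483226 227.80089784] [(0.78, array([245., 229.,  53.,  34.])), (0.51, array([132., 165.,  38.,  37.])), (0.39, array([308., 144., 119.,  63.]))]
scene [255.0654332  162.24420667] [(0.61, array([257., 162.,  48.,  32.])), (0.31, array([192., 255.,  30.,  30.]))]
3 [ 0.46632561 -0.01683016  0.07102673] [-0.15116821  0.98769868  0.03999368] 0.05159686180910109 in V frame x -0.002561588670825954 along -0.044022413363679604 z 2.6730312744221996e-05
```

View pics/v2.png

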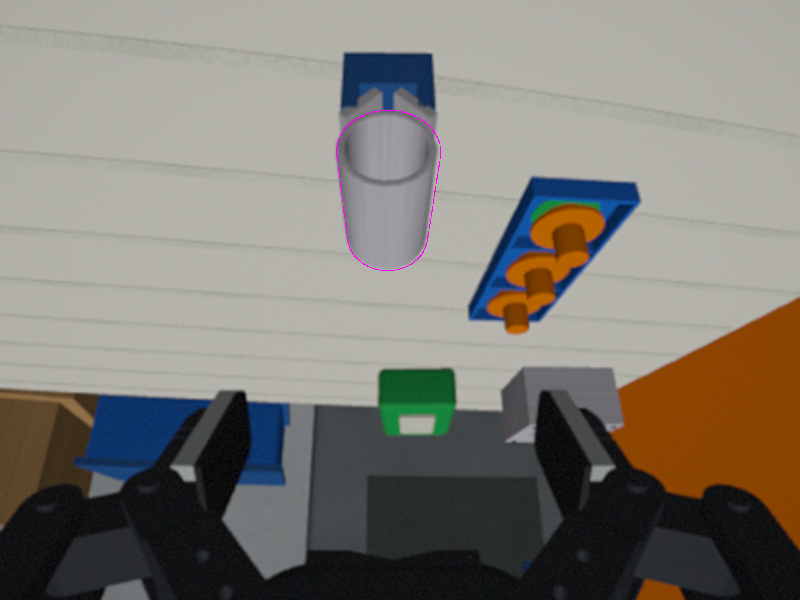

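Run:
```python
from grasp import *
C=np.sqrt(.5);z1=C*(g-U);G=np.array([.4605,.027,.071])-.015*g;M1=rot(z1,n);P=G+.013*z1
print(P);plan([(P-.11*z1+[0,0,.02],M1,16),(P-.0*z1,M1,16)])
```

```text
[0.46146987 0.02127369 0.06180761]
-> [ 0.474 -0.055  0.16 ] rows 16 turn [-0.     0.939  0.   ] maxstep 11.7 mm
   -0 0.939 0 -0.005 -0 0.01
   -0 0.939 0 -0.006 -0 0.01
   -0 0.939 0 -0.007 -0 0.009
   -0 0.939 0 -0.008 -0 0.009
   -0 0.939 0 -0.009 -0 0.008
   -0 0.939 0 -0.01 -0 0.007
   -0 0.939 0 -0.01 -0 0.006
   -0 0.939 0 -0.011 -0 0.005
   -0 0.939 0 -0.011 -0 0.003
   -0 0.939 0 -0.011 -0 0.002
   -0 0.939 0 -0.012 -0 0.001
   -0 0.939 0 -0.012 -0 0
   -0 0.939 0 -0.012 -0 -0.001
   -0 0.939 0 -0.011 -0 -0.002
   -0 0.939 0 -0.011 -0.001 -0.003
   -0 0.939 0 -0.012 -0 -0.004
-> [0.461 0.021 0.062] rows 16 turn [-0.  0.  0.] maxstep 7.8 mm
   -0 0 0 -0.001 -0 0.008
   s [-0.001 -0.     0.007]
   s [-0.001 -0.     0.008]
   s [-0.001 -0.     0.007]
   s [-0.001 -0.     0.008]
   s [-0.    -0.     0.007]
   s [-0.001 -0.     0.008]
   s [-0.    -0.     0.007]
   s [-0.001 -0.     0.008]
end [0.4618 0.0211 0.0614]
```

Emit:
apply_moves(moves=[[0,0.939,0,-0.005,0,0.01,1],[0,0.939,0,-0.006,0,0.01,1],[0,0.939,0,-0.007,0,0.009,1],[0,0.939,0,-0.008,0,0.009,1],[0,0.939,0,-0.009,0,0.008,1],[0,0.939,0,-0.01,0,0.007,1],[0,0.939,0,-0.01,0,0.006,1],[0,0.939,0,-0.011,0,0.005,1]])

```text
clock: 20.75
tcp_pos: [0.4613, 0.0328, 0.1873]
orientation: [-2.026, -2.4, -0.006]
contact_force: [-0.7, 1.0, -1.5]
grip_width: 0.0855
gripper_force: 0.0
```

Emit:
apply_moves(moves=[[0,0.939,0,-0.011,0,0.003,1],[0,0.939,0,-0.011,0,0.002,1],[0,0.939,0,-0.012,0,0.001,1],[0,0.939,0,-0.012,0,0,1],[0,0.939,0,-0.012,0,-0.001,1],[0,0.939,0,-0.011,0,-0.002,1],[0,0.939,0,-0.011,-0.001,-0.003,1],[0,0.939,0,-0.012,0,-0.004,1]])

```text
clock: 21.42
tcp_pos: [0.4752, -0.056, 0.1589]
orientation: [-1.587, -1.877, -0.663]
contact_force: [1.0, 0.1, 0.4]
grip_width: 0.0852
gripper_force: 0.0
```

Run:
```python
from grasp import *
p,M,o=cur();print(p,M[:,2],o["joints"])
k,T=campose("wrist",o);grab_frame("wrist");q=proj([V],k,T)[0]
L=silhouettes("housing","wrist");print(q,[(round(d["p"],2),np.round(d["extent"])) for d in L])
L=[d for d in L if np.hypot(*(np.array(d["extent"][:2])-q))<50]
if L:
  ho,ha,f=hfit([(L[0]["mask"],k,T)],V-.045*g,g);print(ho,ha,f,"mid",ho+.03*ha,"x in tool y",M.T@(ho+.03*ha-p))
C=np.sqrt(.5);z1=C*(g-U);G=np.array([.4605,.027,.071])-.015*g;M1=rot(z1,n);P=G+.013*z1
plan([(P,M1,16)])
```

```text
[ 0.47515561 -0.05603294  0.15894957] [-0.11715237  0.70082016 -0.7036522 ] [ 0.17443703  0.56156882  0.29905257  1.91533281 -0.78653904  1.35447539
  1.08698151]
[252.34610154 182.68783341] [(0.76, array([249., 182.,  71., 122.]))]
[ 0.46523958 -0.01609494  0.07022547] [-0.15497085  0.98680845 -0.04683084] 0.015549467581538412 mid [0.46059046 0.01350932 0.06882054] x in tool y [-0.01408251 -0.00292181  0.11386245]
-> [0.461 0.021 0.062] rows 16 turn [ 0.    -0.001 -0.006] maxstep 7.8 mm
   0 -0.001 -0.006 -0.001 0 0.008
   0 -0.001 -0.006 -0 0 0.008
   0 -0.001 -0.006 -0.001 0 0.008
   0 -0.001 -0.006 -0 0 0.008
   0 -0.001 -0.006 -0.001 0 0.008
   0 -0.001 -0.006 -0 0 0.008
   0 -0.001 -0.006 -0.001 0 0.008
   0 -0.001 -0.006 -0 0 0.008
   0 -0.001 -0.006 -0.001 0 0.007
   0 -0.001 -0.006 -0 0 0.008
   0 -0.001 -0.006 -0.001 0 0.007
   0 -0.001 -0.006 -0 0 0.008
   0 -0.001 -0.006 -0.001 0 0.007
   0 -0.001 -0.006 -0 0 0.008
   0 -0.001 -0.006 -0.001 0.001 0.007
   0 -0.001 -0.006 -0 0 0.008
end [0.461  0.0215 0.0618]
```

Emit:
apply_moves(moves=[[0,0,0,-0.001,0,0.014,1],[0,0,0,-0.001,0,0.018,1],[0,0,0,-0.001,0,0.018,1],[0,0,0,-0.001,-0.0005,0.018,1],[0,0,0,-0.001,-0.0005,0.018,1],[0,0,0,-0.001,0,0.017,1],[0,0,0,-0.001,0,0.012,1],[0,0,0,-0.001,0,0.008,1]])

```text
clock: 22.18
tcp_pos: [0.4598, 0.0265, 0.066]
orientation: [-1.587, -1.882, -0.656]
contact_force: [0.3, 0.6, 0.8]
grip_width: 0.0855
gripper_force: 0.0
```

Emit:
apply_moves(moves=[[0,0,0,0,0,0,0.6],[0,0,0,0,0,0,0.4],[0,0,0,0,0,0,0.2],[0,0,0,0,0,0,-0.2],[0,0,0,0,0,0,-1],[0,0,0,0,0,0,-1],[0,0,0,0,0,0,-1],[0,0,0,0,0,0,-1]], grip_force=70)

```text
clock: 22.85
tcp_pos: [0.4601, 0.0234, 0.0678]
orientation: [-1.589, -1.882, -0.658]
contact_force: [-5.1, -2.6, 5.8]
grip_width: 0.0539
gripper_force: 72.6
```

```bash
cat > stand.py <<'E'
from grasp import *
p,M,o=cur();print(p,M[:,2],o["grip_width"],o["gripper_force"],o["contact_force"])
# housing in V: centre line near measured fit, axis horizontal
ax=np.array([-.16,.987,0]);ax/=np.linalg.norm(ax)
c=np.array([.4655,-.0165,.071])
y=M[:,1];c=c+y*((p-c)@y)*0.7     # gripper centred it partly
r2=rel(p,M,c,ax);np.save("r2.npy",np.array(r2));print(r2)
B0=np.c_[y-U*(y@U),np.zeros(3),U];
nn=np.cross(ax,U);Q=np.c_[nn,U,-ax]  # placeholder
# rotation mapping ax->-U, U->ax (about nn)
Q=np.outer(nn,nn)+np.outer(-U,ax)+np.outer(ax,U)
M1=Q@M;p1=Q@(p-c)+ST+[0,0,.102]
print("set tcp",p1,"z",M1[:,2]);np.savez("set.npz",p=p1,M=M1)
plan([(p+[0,0,.12],None,8),(p1+[0,0,.11],M1,24)])
E
python3 stand.py
```

```text
[0.46010167 0.02343855 0.06783656] [-0.11771685  0.69663782 -0.70769944] 0.053898706490715924 72.64888714242261 [-5.12763361 -2.58308366  5.75701352]
(array([-0.02626974, -0.00040643, -0.03069694]), array([0.70767743, 0.00731304, 0.70649783]))
set tcp [0.43801867 0.23999495 0.0617192 ] z [ 0.10858085 -0.69933613 -0.70649783]
-> [0.46  0.023 0.188] rows 8 turn [0. 0. 0.] maxstep 15.0 mm
   0 0 0 0.011 0 -0.011
   s [ 0.01  0.   -0.01]
   s [ 0.011  0.    -0.011]
   s [ 0.01  0.   -0.01]
   s [ 0.011  0.    -0.011]
   s [ 0.01  0.   -0.01]
   s [ 0.011  0.    -0.011]
-> [0.438 0.24  0.172] rows 24 turn [ 0.004 -0.625  0.003] maxstep 9.1 mm
   0.004 -0.625 0.003 0.006 0.001 0.007
   0.004 -0.625 0.003 0.006 0.001 0.006
   0.004 -0.625 0.003 0.007 0.001 0.006
   0.004 -0.625 0.003 0.007 0.001 0.006
   0.004 -0.625 0.003 0.008 0.001 0.005
   0.004 -0.625 0.003 0.008 0.001 0.005
   0.004 -0.625 0.003 0.008 0 0.004
   0.004 -0.625 0.003 0.008 0.001 0.004
   0.004 -0.625 0.003 0.009 0 0.003
   0.004 -0.625 0.003 0.009 0 0.002
   0.004 -0.625 0.003 0.009 0.001 0.002
   0.004 -0.625 0.003 0.009 0 0.001
   0.004 -0.625 0.003 0.009 0.001 0.001
   0.004 -0.625 0.003 0.009 0 0
   0.004 -0.625 0.003 0.009 0.001 -0.001
   0.004 -0.625 0.003 0.009 0 -0.001
   0.004 -0.625 0.003 0.009 0.001 -0.002
   0.004 -0.625 0.003 0.009 0 -0.002
   0.004 -0.625 0.003 0.008 0.001 -0.003
   0.004 -0.625 0.003 0.008 0 -0.003
   0.004 -0.625 0.003 0.008 0.001 -0.004
   0.004 -0.625 0.003 0.008 0 -0.004
   0.004 -0.625 0.003 0.008 0.001 -0.005
   0.004 -0.625 0.003 0.007 0 -0.006
end [0.4378 0.2402 0.1721]
```

Emit:
apply_moves(moves=[[0,0,0,0.005,0,-0.005,-1],[0,0,0,0.008,0,-0.008,-1],[0,0,0,0.012,0,-0.012,-1],[0,0,0,0.014,0,-0.014,-1],[0,0,0,0.014,0,-0.014,-1],[0,0,0,0.014,0,-0.014,-1],[0,0,0,0.012,0,-0.012,-1],[0,0,0,0.007,0,-0.007,-1]])

```text
clock: 23.52
tcp_pos: [0.4617, 0.0242, 0.1914]
orientation: [-1.59, -1.885, -0.662]
contact_force: [-0.4, -0.5, -2.1]
grip_width: 0.0541
gripper_force: 73.9
```

Emit:
apply_moves(moves=[[0.004,-0.625,0.003,0.006,0.001,0.007,-1],[0.004,-0.625,0.003,0.006,0.001,0.006,-1],[0.004,-0.625,0.003,0.007,0.001,0.006,-1],[0.004,-0.625,0.003,0.007,0.001,0.006,-1],[0.004,-0.625,0.003,0.008,0.001,0.005,-1],[0.004,-0.625,0.003,0.008,0.001,0.005,-1],[0.004,-0.625,0.003,0.008,0,0.004,-1],[0.004,-0.625,0.003,0.008,0.001,0.004,-1]])

```text
clock: 24.18
tcp_pos: [0.4554, 0.0978, 0.1834]
orientation: [-1.895, -2.239, -0.245]
contact_force: [0.2, 0.5, -3.1]
grip_width: 0.0537
gripper_force: 73.8
```

Emit:
apply_moves(moves=[[0.004,-0.625,0.003,0.009,0,0.003,-1],[0.004,-0.625,0.003,0.009,0,0.002,-1],[0.004,-0.625,0.003,0.009,0.001,0.002,-1],[0.004,-0.625,0.003,0.009,0,0.001,-1],[0.004,-0.625,0.003,0.009,0.001,0.001,-1],[0.004,-0.625,0.003,0.009,0,0,-1],[0.004,-0.625,0.003,0.009,0.001,-0.001,-1],[0.004,-0.625,0.003,0.009,0,-0.001,-1]])

```text
clock: 24.85
tcp_pos: [0.4465, 0.1706, 0.1788]
orientation: [1.895, 2.236, -0.257]
contact_force: [-0.5, 0.2, -2.4]
grip_width: 0.0537
gripper_force: 73.8
```

Emit:
apply_moves(moves=[[0.004,-0.625,0.003,0.009,0.001,-0.002,-1],[0.004,-0.625,0.003,0.009,0,-0.002,-1],[0.004,-0.625,0.003,0.008,0.001,-0.003,-1],[0.004,-0.625,0.003,0.008,0,-0.003,-1],[0.004,-0.625,0.003,0.008,0.001,-0.004,-1],[0.004,-0.625,0.003,0.008,0,-0.004,-1],[0.004,-0.625,0.003,0.008,0.001,-0.005,-1],[0.004,-0.625,0.003,0.007,0,-0.006,-1]])

```text
clock: 25.52
tcp_pos: [0.4384, 0.2426, 0.173]
orientation: [1.593, 1.878, -0.67]
contact_force: [0.2, 0.2, -1.6]
grip_width: 0.0537
gripper_force: 73.9
```

```bash
cat > chk.py <<'E'
import sys
from grasp import *
p,M,o=cur();print(p,o["grip_width"],o["contact_force"],o["joints"])
r2=np.load("r2.npy");ho,ha=hous(p,M,r2);print("pred",ho,ha)
views=[]
for c in("top","scene"):
  w=grab_frame(c);k,T=campose(c);q=proj([ho+.045*ha],k,T)[0]
  L=silhouettes("housing",c);print(c,q,[(round(d["p"],2),np.round(d["extent"])) for d in L])
  L=[d for d in L if np.hypot(*(np.array(d["extent"][:2])-q))<20]
  if L:views.append((L[0]["mask"],k,T))
  A=rot(ha,[1,0,0]);e=cv2.morphologyEx((render([HOUS[0]@A.T],ho,k,T)).astype(np.uint8),cv2.MORPH_GRADIENT,np.ones((3,3)))
  e2=cv2.morphologyEx((render(STAND,ST,k,T)).astype(np.uint8),cv2.MORPH_GRADIENT,np.ones((3,3)))
  w=cv2.resize(w,None,fx=4,fy=4);w[e2>0]=(0,255,255);w[e>0]=(255,0,255);x,y=(q*4).astype(int)
  globals()[c]=w[y-200:y+200,x-200:x+200]
cv2.imwrite(sys.argv[1],np.hstack([top,scene]))
if views:
  h,a,f=hfit(views,ho,ha);print(len(views),"fit",h,a,f)
s=np.load("set.npz");plan([(s["p"]+[0,0,.075],s["M"],8)])
E
python3 chk.py pics/s1.png
```

```text
[0.43842586 0.24259007 0.17298616] 0.05370412276548505 [ 0.24735068  0.22616041 -1.59456584] [-1.18729726  0.58339545  0.30287665  1.82906783  0.40376328  1.33835387
 -0.93564006]
pred [0.43776536 0.2457581  0.21326139] [ 0.00107741 -0.00155587 -0.99999821]
top [115.86434504 249.25358562] [(0.97, array([116., 250.,  51.,  32.]))]
scene [350.60196275 107.83080568] [(0.84, array([354., 104.,  34.,  50.]))]
2 fit [0.4393562  0.24460886 0.21390833] [ 0.00904824  0.01801918 -0.9997967 ] 0.0986056769505374
-> [0.438 0.24  0.137] rows 8 turn [-0.    -0.001  0.001] maxstep 4.5 mm
   -0 -0.001 0.001 0.003 -0 0.003
   -0 -0.001 0.001 0.003 -0 0.003
   -0 -0.001 0.001 0.003 -0 0.003
   -0 -0.001 0.001 0.003 -0 0.004
   -0 -0.001 0.001 0.003 -0 0.003
   -0 -0.001 0.001 0.003 -0 0.004
   -0 -0.001 0.001 0.003 -0 0.003
   -0 -0.001 0.001 0.003 -0 0.004
end [0.4385 0.2397 0.1364]
```

View pics/s1.png

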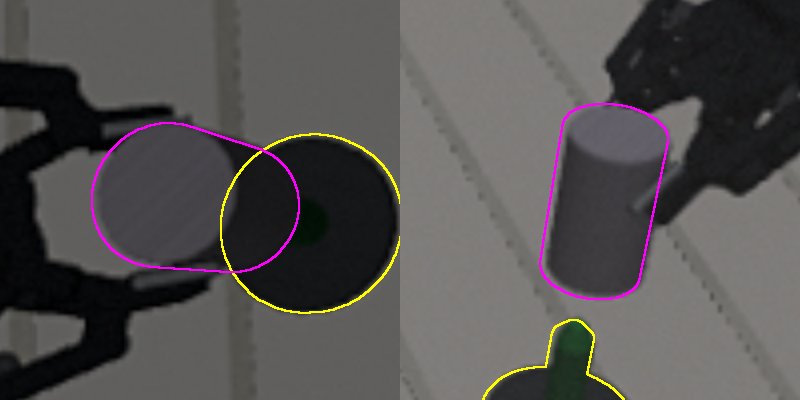

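Emit:
apply_moves(moves=[[0,0,0,0.004,0,0.006,-1],[0,0,0,0.006,0,0.007,-1],[0,0,0,0.007,0,0.007,-1],[0,0,0,0.007,0,0.007,-1],[0,0,0,0.007,0,0.007,-1],[0,0,0,0.007,0,0.007,-1],[0,0,0,0.006,0,0.006,-1],[0,0,0,0.006,0,0.006,-1]])

```text
clock: 26.38
tcp_pos: [0.4382, 0.2392, 0.0987]
orientation: [1.594, 1.88, -0.67]
contact_force: [-0.9, -0.0, -2.2]
grip_width: 0.054
gripper_force: 74.0
```

Emit:
apply_moves(moves=[[0,0,0,0.005,0,0.005,-1],[0,0,0,0.004,0,0.004,-1],[0,0,0,0.004,0,0.004,-1],[0,0,0,0.003,0,0.003,-1],[0,0,0,0.003,0,0.003,-1],[0,0,0,0.002,0,0.002,-1],[0,0,0,0,0,0,-1],[0,0,0,0,0,0,-1]])

```text
clock: 27.05
tcp_pos: [0.4381, 0.2392, 0.0702]
orientation: [1.594, 1.88, -0.67]
contact_force: [0.3, 0.2, -2.0]
grip_width: 0.054
gripper_force: 74.0
```

Free all the way; now the last ~8 mm slowly.

Emit:
apply_moves(moves=[[0,0,0,0.001,0,0.001,-1],[0,0,0,0.001,0,0.001,-1],[0,0,0,0.001,0,0.001,-1],[0,0,0,0.0007,0,0.0007,-1],[0,0,0,0.0007,0,0.0007,-1],[0,0,0,0,0,0,-1],[0,0,0,0,0,0,-1],[0,0,0,0,0,0,-1]])

```text
clock: 27.72
tcp_pos: [0.4381, 0.2392, 0.0639]
orientation: [1.594, 1.88, -0.67]
contact_force: [-0.8, 0.1, -1.9]
grip_width: 0.0538
gripper_force: 74.0
```

Emit:
apply_moves(moves=[[0,0,0,0.0007,0,0.0007,-1],[0,0,0,0.0007,0,0.0007,-1],[0,0,0,0,0,0,-1],[0,0,0,0,0,0,-1],[0,0,0,0,0,0,-1],[0,0,0,0,0,0,-1],[0,0,0,0,0,0,-1],[0,0,0,0,0,0,-1]])

```text
clock: 28.38
tcp_pos: [0.438, 0.2392, 0.0619]
orientation: [1.594, 1.88, -0.67]
contact_force: [-0.2, 0.3, -1.6]
grip_width: 0.0537
gripper_force: 74.0
```

Emit:
apply_moves(moves=[[0,0,0,0.0007,0,0.0007,-1],[0,0,0,0,0,0,-1],[0,0,0,0.0007,0,0.0007,-1],[0,0,0,0,0,0,-1],[0,0,0,0,0,0,-1],[0,0,0,0,0,0,-1],[0,0,0,0,0,0,-1],[0,0,0,0,0,0,-1]])

```text
clock: 29.05
tcp_pos: [0.4382, 0.2392, 0.0614]
orientation: [1.593, 1.879, -0.67]
contact_force: [-2.0, 1.7, 11.1]
grip_width: 0.0539
gripper_force: 74.7
```

Emit:
apply_moves(moves=[[0,0,0,0,0,0,0.3],[0,0,0,0,0,0,0.6],[0,0,0,0,0,0,1],[0,0,0,0,0,0,1],[0,0,0,0,0,0,1],[0,0,0,0,0,0,1],[0,0,0,0,0,0,1],[0,0,0,0,0,0,1]])

```text
clock: 29.72
tcp_pos: [0.438, 0.2392, 0.0599]
orientation: [1.594, 1.88, -0.67]
contact_force: [-0.2, 0.5, 0.3]
grip_width: 0.0852
gripper_force: 0.0
```

Emit:
apply_moves(moves=[[0,0,0,0,0,-0.01,1],[0,0,0,0,0,-0.02,1],[0,0,0,0,0,-0.03,1],[0,0,0,0,0,-0.03,1],[0,0,0,0,0,-0.03,1],[0,0,0,0,0,-0.02,1],[0,0,0,0,0,-0.01,1],[0,0,0,0,0,0,1]])

```text
clock: 30.38
tcp_pos: [0.4217, 0.3468, 0.1671]
orientation: [1.594, 1.883, -0.664]
contact_force: [-0.4, -0.6, -0.5]
grip_width: 0.0854
gripper_force: 0.0
```

Run:
```python
from grasp import *
p,M,o=cur();print(p,o["grip_width"],o["contact_force"])
w=grab_frame("wrist");k,T=campose("wrist",o)
views=[];ho=ST+[0,0,.102]
for c in("wrist","top","scene"):
  im=grab_frame(c);kk,TT=campose(c,o);q=proj([ho-[0,0,.045]],kk,TT)[0];L=silhouettes("housing",c)
  L=[d for d in L if np.hypot(*(np.array(d["extent"][:2])-q))<30];print(c,q,[d["extent"] for d in L])
  if L:views.append((L[0]["mask"],kk,TT))
print(hfit(views,ho,np.array([0,0,-1.])),ST)
e=cv2.morphologyEx(render([HOUS[0]+[0,0,.012]],ST,k,T).astype(np.uint8),cv2.MORPH_GRADIENT,np.ones((3,3)))
w=cv2.resize(w,(800,600));w[cv2.resize(e,(800,600),interpolation=cv2.INTER_NEAREST)>0]=(255,0,255);cv2.imwrite("pics/f.png",w)
V2=[]
for c in("top","scene"):
  kk,TT=campose(c);q=proj([[.6346,-.0583,.03]],kk,TT)[0];grab_frame(c);m=near("cap",c,q,12)
  if m is not None:V2.append((m,kk,TT))
if V2:print(len(V2),"cap",fit(CAP,V2,[.6346,-.0583,.005],[.005,.005,.005]))
```

```text
[0.42173281 0.34679813 0.16713322] 0.08537309458884378 [-0.42364409 -0.5812942  -0.53550357]
wrist [250.94396374 165.30809365] [[251.0, 165.5, 64.7, 118.6]]
top [136.32644579 253.11860654] [[137.1, 252.6, 38.4, 29.9]]
scene [342.1636909  146.98541482] [[342.6, 142.6, 28.1, 46.3]]
(array([0.43887073, 0.2394609 , 0.10252052]), array([-0.00233968,  0.0299151 , -0.99954971]), np.float64(0.0649563240204466)) [0.4374 0.2431 0.    ]
2 cap (array([ 0.63508934, -0.06142636,  0.00541417]), np.float64(0.06154978525382648))
```

View pics/f.png

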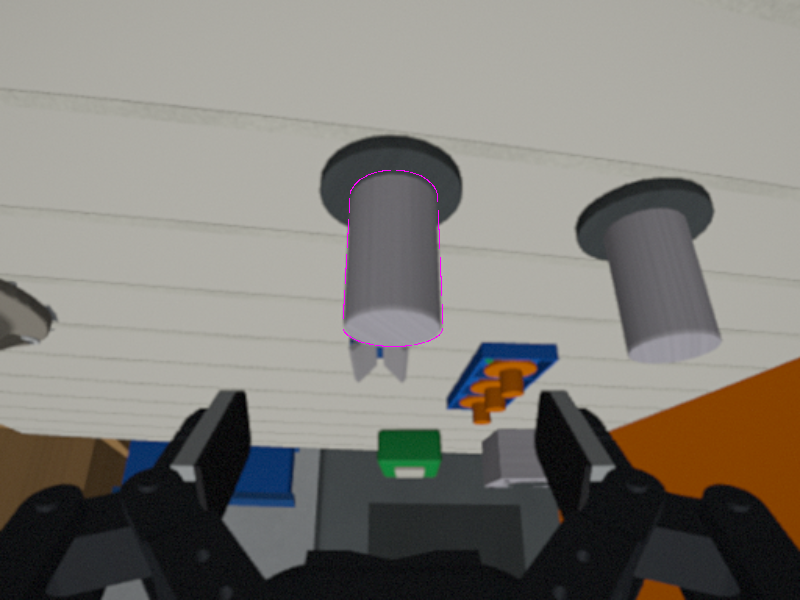

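The picture shows the housing at (393,255) standing inverted and seated on the free stand, matching the predicted outline. The cover sits in its pocket, about 3 mm off the card's centre.

```bash
python3 -c "
from bench import order
print(order.hand_in())"
```

```text
the job is handed in; nothing more can be done
None
```

I handed the job in at about 31 s on the robot's clock, and the verdict was not returned: the cover sits flat in the free pocket about 3 mm off the card's centre, the housing was laid in the V-block, let go and regrasped, and it now stands upside down, fully seated on the free stand's base.

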